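# Change the sample tube in the polarimeter

### The job

The tube with brass caps in the polarimeter has been measured: open the chamber lid by its handle, take that tube out and lay it in the empty place of the wooden rack, bulb the same way as the two tubes already there. Then lay the blue-capped tube from the white stand in the polarimeter's trough, bulb towards the end with the screen, and close the lid fully. It is glassware: set the tubes down rather than dropping them, and do not disturb anything else on the bench.

Things in the scene. Friction and masses are not known exactly. Their poses are not given: they have to be found in the camera images.
- lid (a joint): grey chamber lid of the polarimeter (170 x 190 x 12 mm, reaching 175 mm to the front from its hinge at the far side); 0 = closed, as it starts, growing in rad as the near edge swings up and back; stop at 1.85. Stiff: it stays at any angle and takes up to 4 N at the handle. Closed, it hides the tube inside.
- lid_handle (a point): centre of the lid's round steel handle bar, 12 mm thick, 110 mm long between end posts, parallel to the hinge. Lid closed: 32 mm above the lid's top, 155 mm in front of the hinge line and 44 mm above it. It turns with the lid: x from the handle to the hinge, y along the bar, z out of the outer face. With the lid upright the bar is on its far side, 20 mm below the top edge.
- lid_hinge (a point): middle of the lid's hinge line, fixed on the polarimeter, 129 mm above the bench; same axes as polarimeter. The hinge line runs along y.
- polarimeter: white-grey bench polarimeter, fixed, 440 mm long (y), 260 mm deep (x). Origin on the bench under its middle; x from front to back, y from the screen end (-y, blue screen) to the lamp end (+y, louvres). Top 128 mm high; screen console to 167 mm, beyond y = -91 mm. Under the lid a black chamber: x -60 to +85, y -82 to +82 mm, floor at 66 mm.
- trough (a point): where the middle of a tube's axis lies in the chamber: 10 mm in front of the polarimeter's middle, 100.6 mm above the bench, 27 mm below the rim; axes as polarimeter, the tube lies along y. Two 90-degree V saddles carry its end caps, 43 to 79 mm either side of the middle, rising to the tube's axis; between them is free space for fingers. 17 mm play either way along y.
- rack: wooden rack 180 x 176 mm, 35 mm high at the ridges between places, fixed on the bench, with three parallel places for tubes, 56 mm apart. Origin: on the bench under its middle; x runs along the places, the bulbs of the tubes in it point to +x, z up. The middle place (y = 0) and the one at y = +56 mm hold reference tubes.
- free_place (a point): where the middle of a tube's axis lies in the rack's empty place: y = -56 mm in the rack's frame, 40.6 mm above the bench; axes as rack, the tube lies along x. Its end caps rest in two V saddles as in the trough, 43 to 79 mm either side of the middle; between them only the base, 12 mm high. 17 mm play either way along x.
- stand: white plastic stand 172 x 58 mm for one tube, fixed on the bench, with two V saddles like the rack's. Origin: on the bench under its middle; x along the tube in it, towards its bulb.
- tube_done: glass polarimeter tube, 130 mm long, 120 g: barrel 18 mm across, two round end caps (32 mm across, 16 mm long), brass, the bulb-end one with a red ring, and a glass bulb (26 mm across, 28 mm long) near one end. Origin on its axis at mid-length, x along the tube to the bulb end. Grip the barrel mid-way (plain for x = -49 to +19 mm). Measured; starts in the trough, bulb to the screen.
- tube_done_bulb (a point): centre of the bulb of the brass-capped tube, on its axis 33 mm from mid-length.
- tube_next: glass polarimeter tube, 130 mm long, 120 g: barrel 18 mm across, two round end caps (32 mm across, 16 mm long), blue, the bulb-end one with a red ring, and a glass bulb (26 mm across, 28 mm long) near one end. Origin on its axis at mid-length, x along the tube to the bulb end. Grip the barrel mid-way (plain for x = -49 to +19 mm). Starts on the white stand, axis 40.6 mm high.
- tube_next_bulb (a point): centre of the bulb of the blue-capped tube, on its axis 33 mm from mid-length.
- ref_1: reference tube with dark steel caps, of the same make and axes, in the middle place of the rack; stays there.
- ref_2: reference tube with dark steel caps, in the outer place of the rack (y = +56 mm); stays there.
- beaker: glass beaker, 70 mm wide, 95 mm high, standing behind the gap between polarimeter and rack; leave alone. Origin under its centre.
- small_bottle: small glass bottle, 44 mm wide, 85 mm high, standing beyond the stand; leave alone. Origin under its centre.
- calculator: dark pocket calculator, 140 x 74 x 14 mm, lying between the robot and the rack; leave alone. Origin under its centre.

How it is judged (in metres and radians):
On the way, in this order (a step that is already met when the one before it is completed fails the run):
1. the chamber lid is open (beyond 1.2 rad) (value of joint lid above 1.2 rad), for 0.2 s.
2. the brass-capped tube lies in the rack's empty place, bulb the same way as the others, released (x of tube_done in the frame of free_place between -0.018 and 0.018 m and y of tube_done in the frame of free_place between -0.006 and 0.006 m and z of tube_done in the frame of free_place between -0.005 and 0.005 m and x of tube_done_bulb in the frame of free_place above 0 m and angle between the x axis of tube_done and the x axis of free_place, either way round below 0.1 rad and contact force between the fingers and tube_done below 0.05 N and linear speed of tube_done below 0.03 m/s), for 0.2 s.
3. the blue-capped tube lies in the trough, bulb to the screen end, released (y of tube_next in the frame of trough between -0.018 and 0.018 m and x of tube_next in the frame of trough between -0.006 and 0.006 m and z of tube_next in the frame of trough between -0.005 and 0.005 m and y of tube_next_bulb in the frame of trough below 0 m and angle between the x axis of tube_next and the y axis of trough, either way round below 0.1 rad and contact force between the fingers and tube_next below 0.05 N and linear speed of tube_next below 0.03 m/s), for 0.2 s.
4. the lid is closed (below 0.06 rad) (value of joint lid below 0.06 rad), for 0.2 s.
At the end, for the whole second after the job is handed in: Brass-capped tube at rest in the rack's empty place, bulb like the others; blue-capped tube at rest in the trough, bulb to the screen end (each within 18 mm along, 6 mm across, 5 mm in height, 0.1 rad); lid below 0.06 rad; reference tubes within 15 mm of their start (all of step 2 and all of step 3 and distance of each of ref_1, ref_2 from where it was at the start of the episode below 0.015 m and value of joint lid below 0.06 rad); the robot touches nothing.
It fails at once if a tube is let fall (moves faster than 0.7 m/s out of the fingers, about a 25 mm drop) ((contact force between the fingers and tube_done below 0.05 N and linear speed of tube_done above 0.7 m/s) or (contact force between the fingers and tube_next below 0.05 N and linear speed of tube_next above 0.7 m/s)).
It fails at once if a reference tube in the rack is shifted by more than 15 mm (distance of any of ref_1, ref_2 from where it was at the start of the episode above 0.015 m).
It fails at once if the beaker, the small bottle or the calculator is shifted by more than 30 mm (distance of any of beaker, small_bottle, calculator from where it was at the start of the episode above 0.03 m).
It also fails if it takes over 72 s, if anything falls off the work surface, if the arm or the gripper's body presses on something with over 40 N, if the wrist force passes 120 N, or if a joint passes its speed limit or range.

### The arm

A 7-joint arm with a two-finger parallel gripper is mounted at the origin on the work surface. World frame = base frame: x ahead of the robot, y to its left, z up, the work surface at z = 0. Lengths are in mm, angles in rad, forces in N, time in s.
With the tool pointing down it reaches from about 425 to 950 mm from the base axis. Payload 4.7 kg.
Tool frame: the origin (TCP) lies midway between the tips of the shut fingers; the grasp point (between the pads) lies 19 mm behind it; z points along the fingers, y is the direction in which the jaws open and shut (so a half turn about z gives the same grasp; the last joint's range is limited). The gripper opens to 87 mm and grips with 3 to 60 N. Pads are 19 mm wide; open, the fingers measure 117 mm over their backs; the gripper's body (75 mm by 190 mm) begins 51 mm behind the grasp point.
Start: joints at [-1.315, 0.469, -0.049, 1.532, 0.024, 1.141, -0.082], TCP at [189.61, 647.841, 222.573] pointing down, gripper open.
Joint ranges: [-2.59, 2.59], [-0.33, 1.99], [-1.39, 1.29], [0.1, 2.45], [-1.04, 4.18], [0.21, 1.99], [-2.66, 2.66]. Speed limits (rad/s): [2.57, 2.57, 3.14, 3.14, 3.14, 3.14, 3.14].

### API

Orientations are given as a rotation vector (axis times angle).
In Python, from bench import state, camera, finish_job gives the robot as it stands.
- The arm moves only by the shell command python3 -m handwheel 'ROWS' [FORCE]. ROWS is JSON, a list of rows, each a list of 7 numbers: the closure, from -1 (fully open) to 1 (shut), then the shift along the tool's x, y, z in units of 40 mm (1.0 is 40 mm), then the turn, a rotation vector about the tool's x, y, z in degrees. In form: [[hand, x, y, z, wx, wy, wz], ...]. A call has 1 to 8 rows; each row shifts and turns the commanded pose from where the row before left it, along the tool's axes as they then stand; what a row does not reach is not made up. A row lasts 1/12 s, in which the tool goes at most 41.7 mm and 7.16 degrees, less where a joint would pass 70% of its speed; a pose out of reach is approached as far as the arm can. A call is refused whole if a number of a shift passes 1 or a number of a turn 7.16, either way. A call with a gripper value outside its range is refused whole. The fingers move at their own pace and stop on an object; FORCE is the grip in N (left out, the last holds). Time passes only in rows, so rows that do not move let the fingers close. It gives the time, the measured TCP pose, the force and the opening at its end, in the units of the state.
- state(): the state, without advancing time (a new reading comes with each control period).
- camera(name): name is "scene" or "top" or "wrist"; returns a dict with "img" (480x640x3 uint8, blue, green, red), "depth" (480x640 float32, mm along the optical axis (not along the pixel's ray), 0 where there is no reading), "fx", "fy", "cx", "cy" (pixels), "xyz" and "attitude" of the camera in the world. Camera axes: x right, y up, looking along -z (the intrinsics and any distortion apply to the point x, -y, -z); pixel columns grow to the right and rows downward; lengths in mm; the calibration is good to about 2 mm. The wrist camera is an equidistant fisheye: a pixel r from the principal point sees the ray r / f radians off the axis. A picture is of the moment at which its call begins.
- finish_job(): hands the job in, once; it reports no verdict.
The state is a dict: "time": time; "joint_positions": joint angles; "qd": joint speeds; "effort": joint torques, N m; "position": TCP position; "tcp_rot": TCP orientation; "force": force on the tool from outside, world axes, zero at the start; "moment": the same for the moment, N m; "finger_gap": finger opening in mm.
Only numpy, scipy, OpenCV 4.12 (cv2) and the standard library are available. Lean on these libraries where they do the work, as an engineer would, in place of code of your own. Each camera call takes 0.05 s, during which the arm holds its last target.

## Working session

There is one attempt and no reset: what is moved stays moved. The work goes in short steps, Python scripts to look and compute and a shell command to move; the robot and the scene stay as the last step left them, time stands still between calls to the robot, and variables do not carry over. Pictures are saved under pics/ and viewed, and the job is handed in when it is done.

```bash
ls; mkdir -p pics; python3 - <<'E'
from bench import state,camera
import cv2,numpy as np
s=state();print(s)
for n in("scene","top","wrist"):
    c=camera(n);cv2.imwrite(f"pics/{n}0.png",c["img"]);np.savez(f"{n}0.npz",**c)
    print(n,{k:c[k] for k in c if k not in("img","depth")})
E
```

```text
pics
{'time': 0.0, 'joint_positions': array([-1.31488068,  0.46945943, -0.04861601,  1.53368466,  0.02410633,
        1.1409741 , -0.08231546]), 'qd': array([-0.00014881,  0.00020526, -0.00045687,  0.00017024, -0.00023729,
        0.00137136, -0.00089496]), 'effort': array([ 1.03157850e-03, -5.07976735e+01, -8.02178588e-02, -2.36158669e+01,
       -6.13507885e-02,  3.81696713e-02,  1.86363936e-04]), 'position': array([189.47495995, 647.2459942 , 221.49128277]), 'tcp_rot': array([-4.45788623e-01, -3.10959013e+00,  3.02865007e-03]), 'force': array([-1.16552906, -0.31903534, -0.14331705]), 'moment': array([-0.01846307, -0.00388525,  0.0251864 ]), 'finger_gap': 86.98163509408288}
scene {'fx': 475.0660050245565, 'fy': 475.0660050245565, 'cx': 321.1661600658027, 'cy': 235.40068606164354, 'xyz': array([1024.11107785,  432.59696441,  814.3716522 ]), 'attitude': array([0.38493645, 0.93486493, 2.20253494])}
top {'fx': 439.0504852827647, 'fy': 439.0504852827647, 'cx': 323.30735741504117, 'cy': 234.88248544906537, 'xyz': array([ 332.22495844,  -50.70389773, 1116.3892686 ]), 'attitude': array([ 0.15094857, -0.12439705, -1.59432081])}
wrist {'fx': 371.64829954431775, 'fy': 371.64829954431775, 'cx': 320.75517187353387, 'cy': 235.0480557675882, 'xyz': array([108.82993723, 671.32410299, 383.43554629]), 'attitude': array([-0.26680536, -0.19620244,  1.2767661 ])}
```

View pics/scene0.png

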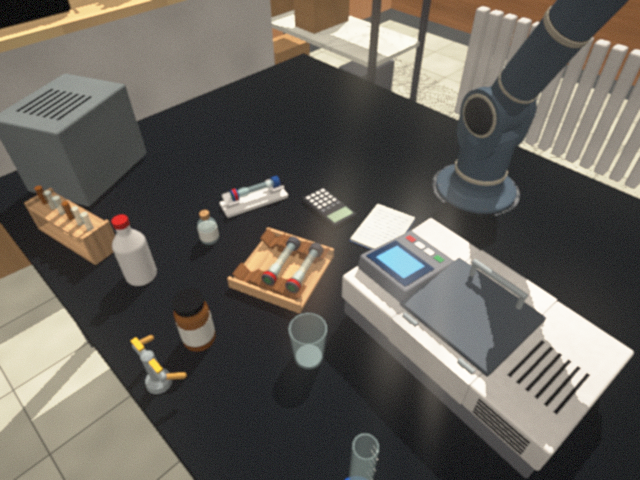

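View pics/top0.png

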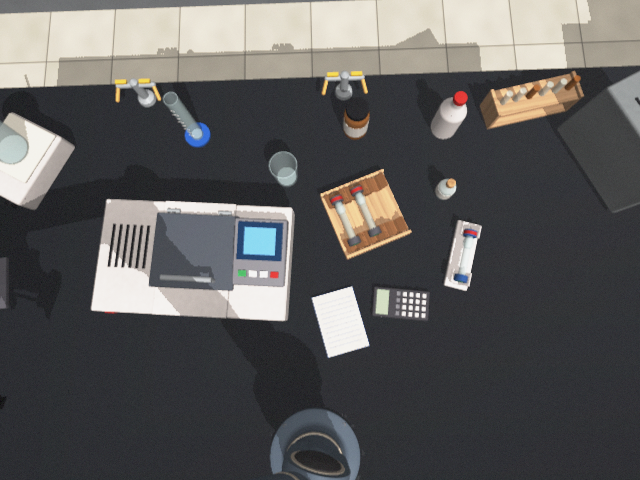

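View pics/wrist0.png

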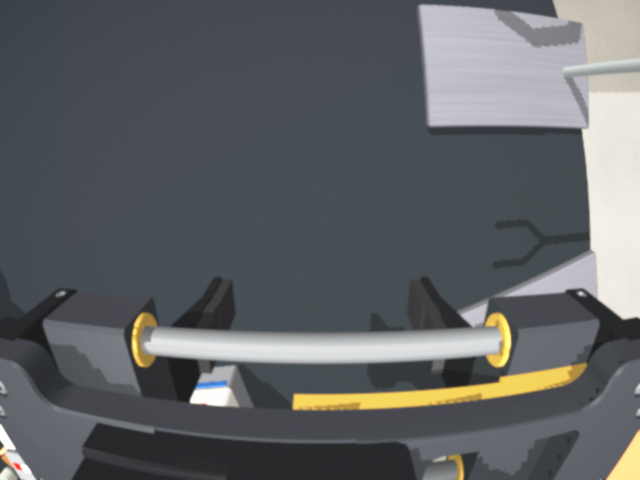

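The top view shows the polarimeter at about (195,260) with its handle at (187,279). The rack is at (365,213), with its free place on the right and the bulbs pointing up-left. The stand is at (464,255) with its bulb end up, and the calculator is at (401,303). Next I'll measure these from depth.

```bash
cat > h.py <<'E'
import numpy as np,cv2
from scipy.spatial.transform import Rotation as R
def cloud(c):
    d=np.array(c["depth"],float);v,u=np.mgrid[0:480,0:640]
    x=(u-c["cx"])/c["fx"];y=(v-c["cy"])/c["fy"]
    P=np.stack([x*d,-y*d,-d],-1)
    W=P@R.from_rotvec(c["attitude"]).as_matrix().T+c["xyz"]
    W[d<=0]=np.nan
    return W
def proj(c,p):
    q=R.from_rotvec(c["attitude"]).as_matrix().T@(np.array(p,float)-c["xyz"])
    return c["cx"]+c["fx"]*q[0]/-q[2],c["cy"]-c["fy"]*q[1]/-q[2]
E
python3 - <<'E'
from h import *
np.set_printoptions(precision=1,suppress=True)
for n in("top","scene"):
    c=dict(np.load(n+"0.npz"));W=cloud(c);z=W[...,2]
    print(n,"bench",np.nanmedian(W[400:460,100:200,2]) if n=="top" else np.nanmedian(W[120:150,320:360,2]))
    np.save(n+"W.npy",W)
c=dict(np.load("top0.npz"));W=np.load("topW.npy")
for nm,(u0,u1,v0,v1),zl,zh in [("pol",(85,305,190,330),120,131),("calc",(365,435,280,325),8,25),("console",(230,290,215,290),145,175),("rack",(315,415,165,265),6,60),("stand",(440,485,215,295),6,60),("handle",(155,220,270,285),160,190)]:
    w=W[v0:v1,u0:u1].reshape(-1,3);w=w[(w[:,2]>zl)&(w[:,2]<zh)]
    r=cv2.minAreaRect(w[:,:2].astype(np.float32)); print(nm,len(w),r,np.percentile(w,[2,50,98],axis=0).tolist())
for p in [(195,250),(120,220),(265,300),(158,279),(187,279),(212,279)]:print(p,W[p[1],p[0]])
cv2.imwrite("pics/t_rack.png",cv2.resize(c["img"][160:330,300:500],None,fx=4,fy=3.5,interpolation=cv2.INTER_CUBIC))
cv2.imwrite("pics/t_pol.png",cv2.resize(c["img"][190:330,85:305],None,fx=3.5,fy=3.5,interpolation=cv2.INTER_CUBIC))
E
```

```text
top bench 0.17588121680478253
scene bench 1.7450607683614408
pol 11110 ((464.6343994140625, 262.80987548828125), (440.2451477050781, 260.8273010253906), 85.47212982177734) [[330.8054359960301, 47.7252889410534, 124.20302936212465], [417.00505804870477, 357.1725323723217, 128.05786881975217], [595.6515275751356, 476.4810980716779, 130.72783267650817]]
calc 1689 ((351.015869140625, -221.58636474609375), (139.9392852783203, 73.98863983154297), 83.04207611083984) [[312.7489517691132, -287.45040327248074, 10.148999681474606], [350.65556317308034, -221.6168182866983, 14.87730525164875], [388.2376157552229, -154.46293276593073, 19.914475434742325]]
console 2925 ((474.7969055175781, 110.92619323730469), (127.17121124267578, 139.60972595214844), 85.53900909423828) [[417.95871844731164, 48.14674460311171, 145.4129386445769], [482.0254548419959, 105.09224548610166, 156.20416664103664], [540.767291182618, 161.85026034340422, 165.8565228098734]]
rack 4806 ((578.7108154296875, -133.78662109375), (235.7028350830078, 238.4768524169922), 10.36987590789795) [[482.81568293573605, -234.1073105903897, 8.
[... 211 characters left out ...]
53, 193.2745819091797), 89.032958984375) [[387.8277200958026, -420.97985993648814, 7.690920592079411], [465.0281191200794, -377.11219064641017, 23.029233440751568], [547.3722317108271, -339.86942716839917, 56.81362833827695]]
handle 294 ((413.9291076660156, 261.495849609375), (110.5674819946289, 12.029003143310547), 85.67549133300781) [[405.437101562447, 207.5822766854689, 172.3649755680569], [413.6369693724751, 261.1727843889496, 177.8591715546225], [422.7488628175367, 314.27685582428586, 181.9912622407162]]
(195, 250) [478.6 253.7 140.9]
(120, 220) [555.9 434.4 128.2]
(265, 300) [363.   97.4 130.2]
(158, 279) [415.5 334.9 141.7]
(187, 279) [410.7 257.9 177.8]
(212, 279) [409.9 206.5 168.7]
```

View pics/t_rack.png

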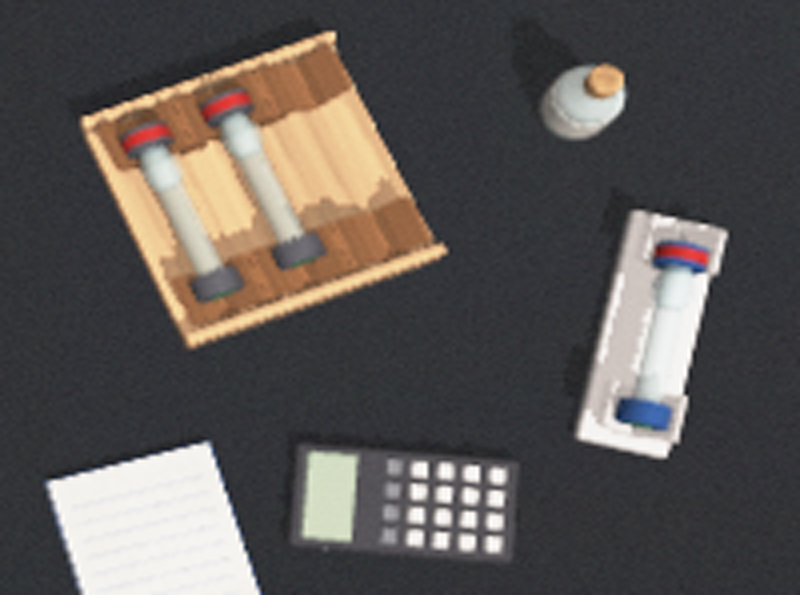

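View pics/t_pol.png

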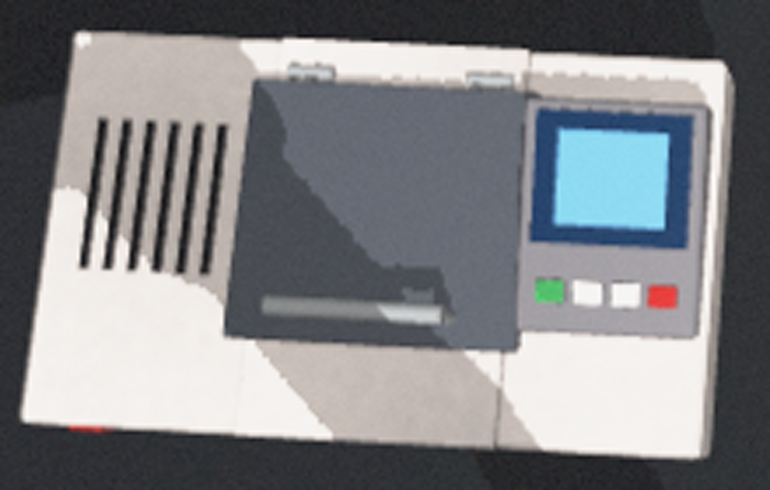

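```bash
python3 - <<'E'
from h import *
np.set_printoptions(precision=1,suppress=True)
c=dict(np.load("top0.npz"));W=np.load("topW.npy");z=W[...,2]
def comp(u0,u1,v0,v1,zl,zh,minn=30):
    m=np.zeros(z.shape,np.uint8);m[v0:v1,u0:u1]=((z>zl)&(z<zh))[v0:v1,u0:u1]
    m=cv2.morphologyEx(m,cv2.MORPH_OPEN,np.ones((3,3),np.uint8)) if minn>100 else m
    n,l,st,_=cv2.connectedComponentsWithStats(m)
    return [W[l==i] for i in range(1,n) if st[i,4]>=minn]
for nm,b in [("rack",(300,420,155,275)),("stand",(435,490,210,300))]:
    for w in comp(*b,8,60,300):
        r=cv2.minAreaRect(w[:,:2].astype(np.float32));print(nm,len(w),r)
    for w in comp(*b,30,60,300):
        r=cv2.minAreaRect(w[:,:2].astype(np.float32));print(nm,"hi",len(w),r)
    for w in comp(*b,41,62,60):
        r=cv2.minAreaRect(w[:,:2].astype(np.float32))
        m,v=cv2.PCACompute(w[:,:2].astype(np.float32),None);print(nm,"tube",len(w),r,np.degrees(np.arctan2(v[0,1],v[0,0])),"mean",m)
E
```

```text
rack 4726 ((580.0086059570312, -142.37269592285156), (180.90359497070312, 176.0486602783203), 20.704429626464844)
rack hi 1680 ((574.286865234375, -124.59109497070312), (160.3925018310547, 125.20592498779297), 20.769222259521484)
rack tube 475 ((582.1090698242188, -145.0478973388672), (130.3464813232422, 38.00788497924805), 20.681047439575195) 20.396746 mean [[ 582.4 -140.5]]
rack tube 469 ((558.5029907226562, -90.49869537353516), (130.35910034179688, 31.611988067626953), 20.95022964477539) 20.95188 mean [[559.3 -89.4]]
stand 1569 ((468.18096923828125, -383.0865478515625), (59.22742462158203, 172.11968994140625), 73.7680892944336)
stand hi 747 ((468.37835693359375, -383.04876708984375), (51.44938278198242, 154.39089965820312), 73.40821838378906)
stand tube 521 ((460.67474365234375, -383.9610595703125), (37.46312713623047, 131.2941436767578), 73.91798400878906) -16.163214 mean [[ 462.7 -380. ]]
```

```bash
cat >> h.py <<'E'
def down(az):  # tool z down, tool y at azimuth az deg
    a=np.radians(az);y=np.array([np.cos(a),np.sin(a),0]);z=np.array([0,0,-1.]);x=np.cross(y,z)
    return R.from_matrix(np.stack([x,y,z],1))
PA=-4.55; xp=np.array([np.cos(np.radians(PA)),np.sin(np.radians(PA)),0]);yp=np.array([-xp[1],xp[0],0]);zz=np.array([0,0,1.])
def plan(goals,step=28,ang=6,hand=None,start=None):
    """goals: list of (xyz, Rotation[, nrows]); prints rows from measured state"""
    from bench import state
    s=state()
    p=np.array(s["position"]);r=R.from_rotvec(s["tcp_rot"])
    if start is not None:p,r=start
    for g in goals:
        P,Q=np.array(g[0],float),g[1]
        rv=(r.inv()*Q).as_rotvec();A=np.degrees(np.linalg.norm(rv));D=np.linalg.norm(P-p)
        n=g[2] if len(g)>2 else int(max(1,np.ceil(D/step),np.ceil(A/ang)))
        p0,r0=p.copy(),r
        print("# ->",P.round(1),"n",n)
        out=[]
        for i in range(1,n+1):
            Pi=p0+(P-p0)*i/n;Ri=r0*R.from_rotvec(rv*i/n)
            sh=(r.inv().apply(Pi-p)/40).round(2);t=np.degrees((r.inv()*Ri).as_rotvec()).round(1)
            out.append([hand if hand is not None else "H"]+[float(v)+0 for v in sh]+[float(v)+0 for v in t])
            p=p+r.apply(sh*40);r=r*R.from_rotvec(np.radians(t))
        for i in range(0,n,8):print(str(out[i:i+8]).replace("'","").replace(" ",""))
    return p,r
E
python3 - <<'E'
from h import *
H=np.array([413.9,261.5,173]);
plan([(H+[0,0,90],down(PA)),(H+[0,0,-12],down(PA))],hand=-0.3)
E
```

```text
# -> [413.9 261.5 263. ] n 17
[[-0.3,-0.48,-0.45,-0.06,0.0,0.0,4.6],[-0.3,-0.51,-0.41,-0.06,0.0,0.0,4.6],[-0.3,-0.54,-0.37,-0.06,0.0,0.0,4.6],[-0.3,-0.57,-0.33,-0.06,0.0,0.0,4.6],[-0.3,-0.59,-0.28,-0.06,0.0,0.0,4.6],[-0.3,-0.62,-0.23,-0.06,0.0,0.0,4.6],[-0.3,-0.63,-0.18,-0.06,0.0,0.0,4.6],[-0.3,-0.64,-0.13,-0.06,0.0,0.0,4.6]]
[[-0.3,-0.66,-0.07,-0.06,0.0,0.0,4.6],[-0.3,-0.65,-0.03,-0.06,0.0,0.0,4.6],[-0.3,-0.66,0.03,-0.06,0.0,0.1,4.6],[-0.3,-0.65,0.08,-0.06,0.0,0.0,4.6],[-0.3,-0.64,0.13,-0.06,0.0,0.0,4.6],[-0.3,-0.63,0.19,-0.06,0.0,0.0,4.6],[-0.3,-0.62,0.23,-0.06,-0.1,0.0,4.6],[-0.3,-0.59,0.29,-0.06,0.0,0.0,4.6]]
[[-0.3,-0.57,0.32,-0.07,0.0,0.0,4.6]]
# -> [413.9 261.5 161. ] n 4
[[-0.3,0.0,0.0,0.64,0.0,0.0,0.0],[-0.3,0.0,0.0,0.64,0.0,0.0,0.0],[-0.3,0.0,0.0,0.64,0.0,0.0,0.0],[-0.3,0.0,0.0,0.63,0.0,0.0,0.0]]
```

```bash
python3 -m handwheel '[[-0.3,-0.48,-0.45,-0.06,0,0,4.6],[-0.3,-0.51,-0.41,-0.06,0,0,4.6],[-0.3,-0.54,-0.37,-0.06,0,0,4.6],[-0.3,-0.57,-0.33,-0.06,0,0,4.6],[-0.3,-0.59,-0.28,-0.06,0,0,4.6],[-0.3,-0.62,-0.23,-0.06,0,0,4.6],[-0.3,-0.63,-0.18,-0.06,0,0,4.6],[-0.3,-0.64,-0.13,-0.06,0,0,4.6]]'
python3 -m handwheel '[[-0.3,-0.66,-0.07,-0.06,0,0,4.6],[-0.3,-0.65,-0.03,-0.06,0,0,4.6],[-0.3,-0.66,0.03,-0.06,0,0,4.6],[-0.3,-0.65,0.08,-0.06,0,0,4.6],[-0.3,-0.64,0.13,-0.06,0,0,4.6],[-0.3,-0.63,0.19,-0.06,0,0,4.6],[-0.3,-0.62,0.23,-0.06,0,0,4.6],[-0.3,-0.59,0.29,-0.06,0,0,4.6]]'
python3 -m handwheel '[[-0.3,-0.57,0.32,-0.07,0,0,4.6],[-0.3,0,0,0,0,0,0],[-0.3,0,0,0,0,0,0]]'
python3 - <<'E'
from h import *
from bench import state,camera
s=state();print(s["time"],s["joint_positions"].round(2))
c=camera("wrist");cv2.imwrite("pics/w1.png",c["img"])
H=np.array([413.9,261.5,173]);
plan([(H+[0,0,-12],down(PA))],hand=-0.3)
E
```

```text
time: 0.82
position: [295.4, 464.9, 241.6]
tcp_rot: [-1.41, -2.807, 0.001]
force: [0.7, 0.6, -0.2]
finger_gap: 56.9
time: 1.48
position: [401.2, 283.2, 260.9]
tcp_rot: [-2.224, -2.219, 0.0]
force: [-0.1, 0.0, -0.2]
finger_gap: 56.4
time: 1.73
position: [414.4, 260.4, 263.9]
tcp_rot: [-2.31, -2.129, -0.001]
force: [-0.8, 0.4, 0.2]
finger_gap: 56.7
1.7333 [-0.97  0.12  0.36  1.92 -0.05  1.1  -0.67]
# -> [413.9 261.5 161. ] n 4
[[-0.3,0.0,0.0,0.64,0.0,0.0,0.0],[-0.3,0.0,0.0,0.64,0.0,0.0,0.0],[-0.3,-0.01,0.01,0.64,0.0,0.0,0.0],[-0.3,0.0,0.0,0.65,0.0,0.0,0.0]]
```

View pics/w1.png

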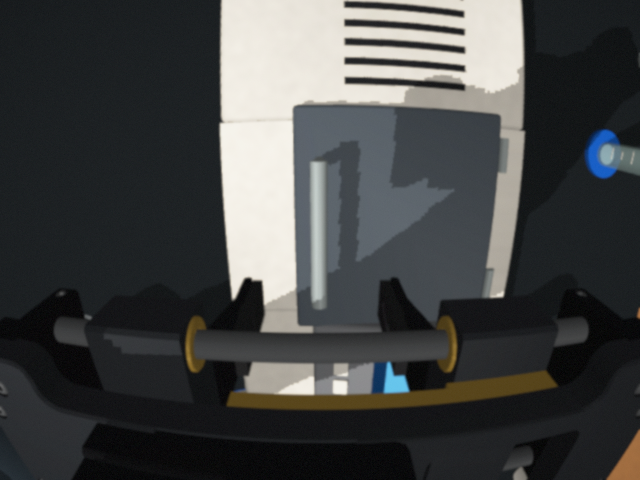

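```bash
cat >> h.py <<'E'
def fproj(c,p):
    q=R.from_rotvec(c["attitude"]).as_matrix().T@(np.array(p,float)-c["xyz"])
    v=np.array([q[0],-q[1]]);t=np.arctan2(np.hypot(*v),-q[2]);return np.array([c["cx"],c["cy"]])+c["fx"]*t*v/np.hypot(*v)
def wcloud(c):
    d=np.array(c["depth"],float);v,u=np.mgrid[0:480,0:640]
    a=(u-c["cx"])/c["fx"];b=(v-c["cy"])/c["fx"];t=np.hypot(a,b)+1e-9;k=np.tan(t)/t
    P=np.stack([a*k*d,-b*k*d,-d],-1);W=P@R.from_rotvec(c["attitude"]).as_matrix().T+c["xyz"];W[d<=0]=np.nan;return W
E
python3 - <<'E'
from h import *
from bench import state,camera
np.set_printoptions(precision=1,suppress=True)
c=camera("wrist");H=np.array([413.9,261.5,173]);np.savez("w1.npz",**c)
for k in(-55,0,55):print(fproj(c,H+yp*k))
W=wcloud(c)
w=W[150:320,300:335].reshape(-1,3);w=w[(w[:,2]>168)&(w[:,2]<190)];r=cv2.minAreaRect(w[:,:2].astype(np.float32));print(len(w),r,np.percentile(w,[2,50,98],axis=0))
print(W[235,400],W[120,410],state()["position"])
E
```

```text
[321.1 307.4]
[321.3 239.8]
[321.4 163. ]
2511 ((412.79901123046875, 261.55560302734375), (110.94861602783203, 12.122929573059082), 85.64146423339844) [[404.7 210.3 173.7]
 [413.2 267.8 177.7]
 [421.2 315.8 179.7]]
[477.4 250.  141.2] [488.6 342.  140.4] [413.2 262.4 263.5]
```

```bash
python3 -m handwheel '[[-0.3,0,0,0.64,0,0,0],[-0.3,0,0,0.64,0,0,0],[-0.3,0,0,0.64,0,0,0],[-0.3,0,0,0.64,0,0,0]]' 15
python3 -m handwheel '[[1,0,0,0,0,0,0],[1,0,0,0,0,0,0],[1,0,0,0,0,0,0],[1,0,0,0,0,0,0],[1,0,0,0,0,0,0],[1,0,0,0,0,0,0]]' 15
python3 - <<'E'
from h import *
hinge=np.array([412.9,261.5,173])+155*xp-44*zz
print(hinge)
g=[]
for th in range(10,101,10):
    f=np.radians(th)+np.arctan2(44,155);P=hinge-161.1*np.cos(f)*xp+161.1*np.sin(f)*zz-12*zz
    g.append((P,down(PA),2))
plan(g,hand=1)
E
```

```text
time: 2.17
position: [412.9, 263.2, 160.1]
tcp_rot: [-2.303, -2.136, -0.001]
force: [0.2, -0.0, 0.0]
finger_gap: 56.2
time: 2.67
position: [414.4, 262.3, 162.5]
tcp_rot: [-2.307, -2.132, -0.004]
force: [0.4, -0.2, 0.5]
finger_gap: 24.5
[567.41151528 249.20399876 129.        ]
# -> [422.9 260.7 187.2] n 2
[[1,-0.01,0.11,-0.31,0.0,-0.1,0.0],[1,-0.01,0.11,-0.31,0.1,0.0,0.0]]
# -> [437.2 259.6 211.3] n 2
[[1,0.0,0.18,-0.3,0.0,0.0,0.0],[1,0.0,0.18,-0.3,0.0,0.0,0.0]]
# -> [455.5 258.1 232.6] n 2
[[1,0.0,0.23,-0.27,0.0,0.0,0.0],[1,0.0,0.22,-0.26,0.0,0.0,0.0]]
# -> [477.3 256.4 250.3] n 2
[[1,0.0,0.27,-0.22,0.0,0.0,0.0],[1,0.0,0.28,-0.23,0.0,0.0,0.0]]
# -> [501.7 254.4 264. ] n 2
[[1,0.0,0.31,-0.17,0.0,0.0,0.0],[1,0.0,0.3,-0.17,0.0,0.0,0.0]]
# -> [528.1 252.3 273.2] n 2
[[1,0.0,0.33,-0.11,0.0,0.0,0.0],[1,0.0,0.34,-0.12,0.0,0.0,0.0]]
# -> [555.8 250.1 277.7] n 2
[[1,0.0,0.34,-0.05,0.0,0.0,0.0],[1,-0.01,0.35,-0.06,0.0,0.0,0.0]]
# -> [583.8 247.9 277.3] n 2
[[1,0.0,0.35,0.01,0.0,0.0,0.0],[1,0.0,0.35,0.0,0.0,0.0,0.0]]
# -> [611.3 245.7 272. ] n 2
[[1,0.0,0.34,0.07,0.0,0.0,0.0],[1,0.0,0.35,0.06,0.0,0.0,0.0]]
# -> [637.4 243.6 262. ] n 2
[[1,0.0,0.33,0.13,0.0,0.0,0.0],[1,0.0,0.33,0.12,0.0,0.0,0.0]]
```

```bash
python3 -m handwheel '[[1,0,0,0,0,0,0],[1,0,0,0,0,0,0],[1,0,0,0,0,0,0],[1,0,0,0,0,0,0]]' 15
python3 -m handwheel '[[1,0,0.11,-0.31,0,0,0],[1,0,0.11,-0.31,0,0,0],[1,0,0.18,-0.3,0,0,0],[1,0,0.18,-0.3,0,0,0],[1,0,0,0,0,0,0]]' 15
python3 - <<'E'
from h import *
from bench import state,camera
c=camera("scene");cv2.imwrite("pics/s2.png",c["img"])
E
```

```text
time: 3.0
position: [413.0, 262.0, 161.8]
tcp_rot: [-2.306, -2.131, 0.001]
force: [-3.6, -0.6, 6.3]
finger_gap: 11.5
time: 3.42
position: [435.5, 260.2, 211.3]
tcp_rot: [-2.305, -2.13, 0.005]
force: [-7.5, 1.3, 6.1]
finger_gap: 11.3
```

View pics/s2.png

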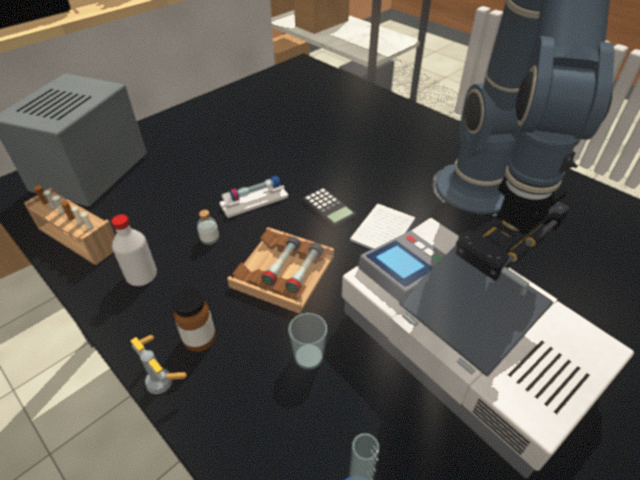

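The lid near (480,300) is lifting with the gripper at (490,240), and the forces are small. I'll carry on along the arc.

```bash
python3 -m handwheel '[[1,0,0.23,-0.27,0,0,0],[1,0,0.23,-0.27,0,0,0],[1,0,0.27,-0.22,0,0,0],[1,0,0.28,-0.23,0,0,0],[1,0,0.31,-0.17,0,0,0],[1,0,0.3,-0.17,0,0,0]]'
python3 -m handwheel '[[1,0,0.33,-0.11,0,0,0],[1,0,0.34,-0.12,0,0,0],[1,0,0.34,-0.05,0,0,0],[1,0,0.35,-0.06,0,0,0],[1,0,0.35,0.01,0,0,0],[1,0,0.35,0,0,0,0]]'
python3 -m handwheel '[[1,0,0.34,0.07,0,0,0],[1,0,0.35,0.06,0,0,0],[1,0,0.33,0.12,0,0,0],[1,0,0.33,0.13,0,0,0],[1,0,0,0,0,0,0]]'
python3 - <<'E'
from h import *
from bench import state,camera
c=camera("scene");cv2.imwrite("pics/s3.png",c["img"])
E
```

```text
time: 3.97
position: [497.5, 255.4, 265.3]
tcp_rot: [-2.3, -2.13, 0.01]
force: [-9.5, -2.0, 11.8]
finger_gap: 11.6
time: 4.47
position: [584.0, 248.4, 277.7]
tcp_rot: [-2.306, -2.132, -0.001]
force: [-3.6, -0.3, 0.8]
finger_gap: 11.2
time: 4.88
position: [640.2, 243.7, 259.9]
tcp_rot: [2.307, 2.129, 0.002]
force: [2.6, 1.1, -0.4]
finger_gap: 10.9
```

View pics/s3.png

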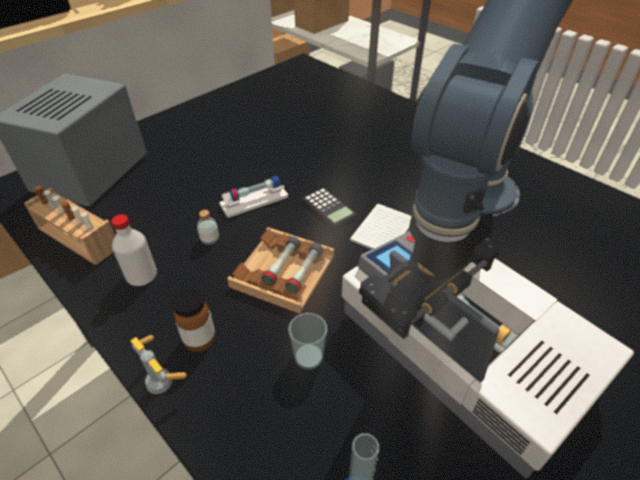

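```bash
python3 -m handwheel '[[0.4,0,0,0,0,0,0],[0.4,0,0,0,0,0,0],[0.4,0,0,0,0,0,0],[0.4,0,0,0,0,0,0]]'
python3 -m handwheel '[[0.4,0,0,-0.3,0,0,0],[0.4,0,0,-0.5,0,0,0],[0.4,0,0,-0.6,0,0,0],[0.4,0,0,-0.6,0,0,0],[0.4,0,0,0,0,0,0]]'
python3 - <<'E'
from h import *
from bench import state,camera
c=camera("wrist");cv2.imwrite("pics/w4.png",c["img"]);np.savez("w4.npz",**c)
c=camera("top");cv2.imwrite("pics/t4.png",c["img"]);np.savez("t4.npz",**c)
print(state()["position"])
E
```

```text
time: 5.27
position: [636.8, 244.1, 261.5]
tcp_rot: [-2.306, -2.132, 0.001]
force: [-0.5, -0.4, 0.0]
finger_gap: 24.8
time: 5.68
position: [639.6, 244.4, 348.4]
tcp_rot: [2.305, 2.13, 0.016]
force: [0.7, -0.7, 0.8]
finger_gap: 26.1
[637.86892575 244.06788765 343.43824293]
```

View pics/w4.png

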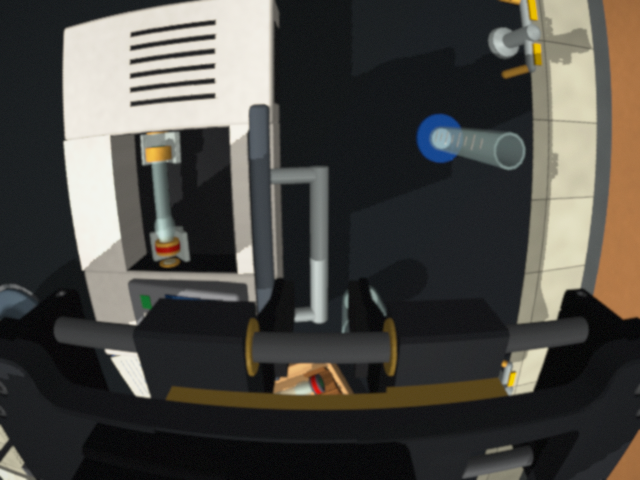

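View pics/t4.png

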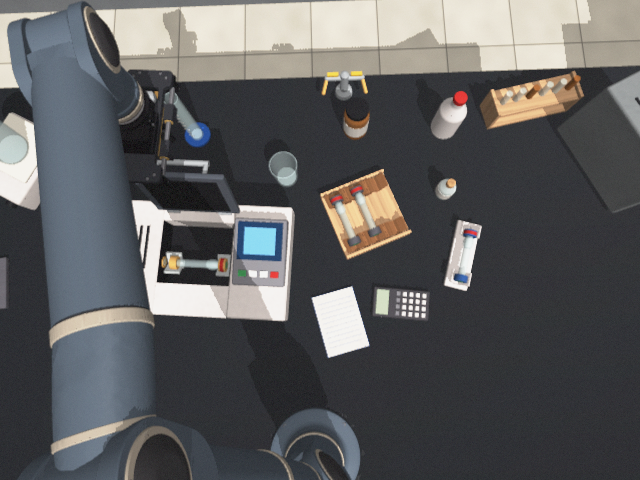

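Lid is open: it shows upright at (258,210) in the wrist view. The brass tube lies in the trough, spanning (165,262) to (228,265) in the top view. I'll measure the tube and the lid.

```bash
python3 - <<'E'
from h import *
np.set_printoptions(precision=1,suppress=True)
C=np.array([464.6,262.8]);
def loc(w):d=w[:,:2]-C;return np.c_[d@xp[:2],d@yp[:2],w[:,2]]
for n,f,b in(("t4",cloud,(155,235,250,278)),("w4",wcloud,(135,200,125,270))):
    c=dict(np.load(n+".npz"));W=f(c);w=W[b[2]:b[3],b[0]:b[1]].reshape(-1,3);w=w[(w[:,2]>98)&(w[:,2]<120)]
    l=loc(w);l=l[(abs(l[:,0]+10)<20)&(abs(l[:,1])<85)];print(n,len(l))
    for a in range(-85,85,10):
        q=l[(l[:,1]>=a)&(l[:,1]<a+10)]
        if len(q):print(a,len(q),"x",np.percentile(q[:,0],[5,50,95]),"z",np.percentile(q[:,2],[50,97]))
c=dict(np.load("w4.npz"));W=wcloud(c)
for b in((250,275,110,330),(318,328,180,320)):
    w=W[b[2]:b[3],b[0]:b[1]].reshape(-1,3);w=w[(w[:,2]>200)&(w[:,2]<330)];print(np.percentile(loc(w),[2,50,98],axis=0))
E
```

```text
t4 654
-75 65 x [-25.5 -11.    4. ] z [111.6 118. ]
-65 55 x [-25.3 -12.    2.9] z [114.7 118.8]
-55 39 x [-20.5 -11.7   1.4] z [108.1 112.8]
-45 45 x [-22.4 -12.3  -0.4] z [112.  115.9]
-35 34 x [-19.5 -10.3  -2. ] z [110.4 113.2]
-25 33 x [-19.2 -12.7  -3.5] z [107.9 112.7]
-15 31 x [-17.9 -11.5  -3.7] z [108.1 111.2]
-5 31 x [-18.2  -9.6  -2. ] z [108.8 112.4]
5 35 x [-18.7 -12.   -2.4] z [108.2 110.4]
15 33 x [-19.  -10.7  -3.1] z [107.7 111.3]
25 33 x [-18.5 -11.   -3.6] z [107.9 111.5]
35 56 x [-25.  -11.4   2.2] z [109.2 116.7]
45 62 x [-25.5 -12.7   4.7] z [114.1 118.1]
55 25 x [-25.5  -8.5   9.8] z [113.  118.7]
65 31 x [-25.  -10.5   5.7] z [107.2 115.5]
75 46 x [-28.4 -10.2   7.6] z [111.1 119.4]
w4 2122
-85 83 x [-21.9  -9.3   0.1] z [105.1 112.9]
-75 128 x [-20.3  -4.    4.5] z [113.7 116.8]
-65 247 x [-22.9  -6.2   4.4] z [112.5 117.4]
-55 116 x [-18.4  -6.6  -0.3] z [109.2 113.4]
-45 157 x [-19.2  -6.9   0.5] z [111.2 113.6]
-35 153 x [-18.6  -7.6  -0.8] z [109.1 113. ]
-25 118 x [-17.1  -7.5  -2.1] z [107.4 110.1]
-15 122 x [-16.8  -7.9  -2.5] z [107.4 110. ]
-5 120 x [-16.9  -7.7  -2.9] z [108.2 110.4]
5 121 x [-16.9  -8.   -2.5] z [108.  110.4]
15 124 x [-17.6  -8.   -2.5] z [107.9 110.5]
25 124 x [-17.   -8.2  -2.8] z [107.8 110.4]
35 148 x [-18.3  -7.    4.2] z [108.8 116.9]
45 226 x [-20.7  -5.3   4.2] z [113.9 117.1]
55 96 x [-22.1  -6.4   4.3] z [111.2 117. ]
65 30 x [-17.5  -5.8   8.6] z [111.5 114.2]
75 9 x [-16.2  -6.8   0.9] z [111.  112.6]
[[132.3 -32.7 284.6]
 [141.1  30.7 299.4]
 [146.8  84.1 301.1]]
[[174.7 -55.6 274.9]
 [177.7  -4.4 278.3]
 [181.   40.8 280.1]]
```

```bash
python3 - <<'E'
from h import *
C=np.array([464.6,262.8,0]);G=C-10*xp-3*yp;print(G)
plan([(G+345*zz,down(PA)),(G+150*zz,down(PA)),(G+82*zz,down(PA),4)],hand=-0.15,step=30)
E
```

```text
[454.39352802 260.60274495   0.        ]
# -> [454.4 260.6 345. ] n 7
[[-0.15,0.01,-0.66,-0.01,0.0,0.0,0.0],[-0.15,0.0,-0.66,0.0,0.0,0.0,0.0],[-0.15,0.01,-0.65,-0.01,0.1,0.0,0.0],[-0.15,0.01,-0.66,-0.01,0.0,-0.1,0.0],[-0.15,0.01,-0.66,0.0,0.0,0.0,0.0],[-0.15,0.0,-0.66,-0.01,0.0,0.0,0.0],[-0.15,0.01,-0.66,-0.01,0.1,0.0,0.0]]
# -> [454.4 260.6 150. ] n 7
[[-0.15,0.0,0.0,0.7,0.0,0.0,0.0],[-0.15,0.0,0.0,0.69,0.0,0.0,0.0],[-0.15,0.0,0.0,0.7,0.0,0.0,0.0],[-0.15,0.0,0.0,0.7,0.0,0.0,0.0],[-0.15,0.0,0.01,0.69,0.0,0.0,0.0],[-0.15,0.0,0.0,0.7,0.0,0.0,0.0],[-0.15,0.0,0.0,0.7,0.0,0.0,0.0]]
# -> [454.4 260.6  82. ] n 4
[[-0.15,0.0,0.0,0.42,0.0,0.0,0.0],[-0.15,0.0,0.0,0.43,0.0,0.0,0.0],[-0.15,0.0,0.0,0.42,0.0,0.0,0.0],[-0.15,0.0,0.0,0.43,0.0,0.0,0.0]]
```

```bash
python3 -m handwheel '[[-0.15,0.01,-0.66,0,0,0,0],[-0.15,0,-0.66,0,0,0,0],[-0.15,0.01,-0.66,0,0,0,0],[-0.15,0.01,-0.66,0,0,0,0],[-0.15,0.01,-0.66,0,0,0,0],[-0.15,0,-0.66,0,0,0,0],[-0.15,0.01,-0.66,0,0,0,0]]'
python3 -m handwheel '[[-0.15,0,0,0.7,0,0,0],[-0.15,0,0,0.7,0,0,0],[-0.15,0,0,0.7,0,0,0],[-0.15,0,0,0.7,0,0,0],[-0.15,0,0,0.7,0,0,0],[-0.15,0,0,0.7,0,0,0],[-0.15,0,0,0.7,0,0,0],[-0.15,0,0,0,0,0,0]]'
python3 - <<'E'
from h import *
from bench import state,camera
np.set_printoptions(precision=1,suppress=True)
c=camera("wrist");cv2.imwrite("pics/w5.png",c["img"]);np.savez("w5.npz",**c)
C=np.array([464.6,262.8]);
W=wcloud(c);d=W[...,:2]-C;X=d@xp[:2];Y=d@yp[:2];Z=W[...,2]
for a in range(-20,80,10):
    m=(Y>=a)&(Y<a+10)&(abs(X+10)<22)&(Z>98)&(Z<121)
    if m.sum()>5:print(a,m.sum(),np.percentile(X[m],[3,50,97]),np.percentile(Z[m],[50,97]))
C=np.array([464.6,262.8,0]);G=C-10*xp-3*yp
print(state()["position"]);plan([(G+82*zz,down(PA),4)],hand=-0.15,step=30)
E
```

```text
time: 6.37
position: [451.3, 260.2, 340.3]
tcp_rot: [-2.307, -2.132, 0.004]
force: [0.7, 0.0, 1.0]
finger_gap: 49.3
time: 7.03
position: [449.0, 258.2, 139.9]
tcp_rot: [-2.306, -2.132, 0.02]
force: [-0.1, -0.1, -0.1]
finger_gap: 50.0
-20 455 [-19.7 -11.3  -3.1] [108.2 109.9]
-10 502 [-19.9 -11.4  -3.2] [108.2 110. ]
0 528 [-20.  -11.5  -3. ] [108.1 110. ]
10 560 [-20.  -11.5  -2.9] [108.  110.1]
20 586 [-19.8 -11.6  -3.3] [108.  110.2]
30 612 [-20.4 -11.7  -2.9] [108. 110.]
40 936 [-26.1 -10.7   9.8] [113.  116.6]
50 1322 [-26.6 -11.3   9.1] [112.6 116.7]
60 69 [-31.8   9.4  11. ] [98.5 99.7]
70 205 [-31.3 -10.4  10.4] [109.5 114.1]
[450.8 259.2 142.6]
# -> [454.4 260.6  82. ] n 4
[[-0.15,0.01,0.02,0.38,-0.1,0.1,0.0],[-0.15,0.01,0.03,0.38,-0.1,0.1,0.0],[-0.15,0.02,0.02,0.38,-0.1,0.0,0.0],[-0.15,0.01,0.02,0.37,0.0,0.1,0.0]]
```

View pics/w5.png

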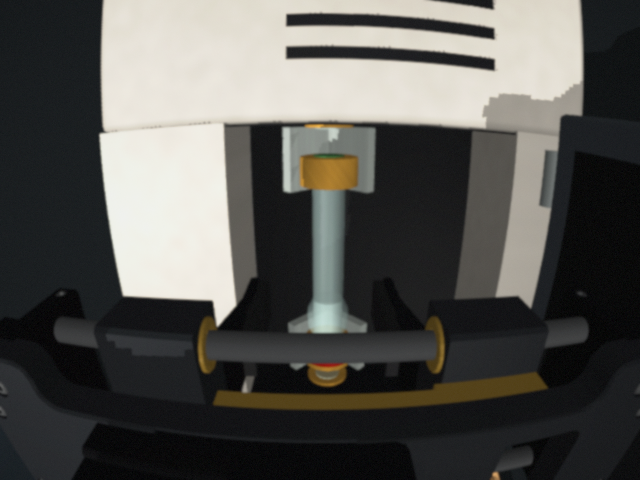

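```bash
python3 -m handwheel '[[-0.15,0.02,0.02,0.38,0,0,0],[-0.15,0.01,0.02,0.38,0,0,0],[-0.15,0.01,0.02,0.38,0,0,0],[-0.15,0,0.01,0.37,0,0,0],[-0.15,0,0,0,0,0,0],[-0.15,0,0,0,0,0,0]]' 15
python3 - <<'E'
from bench import state
s=state();print(s["position"])
E
```

```text
time: 7.58
position: [456.8, 262.3, 86.0]
tcp_rot: [-2.307, -2.132, -0.001]
force: [0.7, 0.1, 0.1]
finger_gap: 49.8
[456.79218903 262.31515506  85.96353625]
```

```bash
cat >> h.py <<'E'
def avg(n=5):
    from bench import state,camera
    ps=[]
    for i in range(n):
        camera("wrist");s=state();ps.append(np.r_[s["position"],R.from_rotvec(s["tcp_rot"]).as_matrix()[:,2]])
    ps=np.array(ps);print("mean",ps.mean(0).round(3),"std",ps[:,:3].std(0).round(2));return ps.mean(0)
E
python3 - <<'E'
from h import *
avg(5)
E
```

```text
mean [ 4.57223e+02  2.62595e+02  8.64350e+01  2.00000e-03  2.00000e-03
 -1.00000e+00] std [0.14 0.06 0.16]
```

```bash
python3 -m handwheel '[[-0.15,0,-0.08,0.08,0,0,0],[0.2,0,0,0,0,0,0],[0.4,0,0,0,0,0,0],[1,0,0,0,0,0,0],[1,0,0,0,0,0,0],[1,0,0,0,0,0,0],[1,0,0,0,0,0,0],[1,0,0,0,0,0,0]]' 20
python3 -m handwheel '[[1,0,0,0,0,0,0],[1,0,0,0,0,0,0]]' 20
python3 - <<'E'
from h import *
avg(3)
from bench import state;s=state();print(s["finger_gap"],s["force"])
E
```

```text
time: 8.5
position: [453.2, 262.2, 81.7]
tcp_rot: [-2.307, -2.132, 0.0]
force: [-0.6, 0.2, -0.2]
finger_gap: 17.2
time: 8.67
position: [453.2, 262.3, 81.7]
tcp_rot: [-2.307, -2.132, -0.0]
force: [0.4, -0.0, -0.7]
finger_gap: 17.6
mean [453.173 262.274  81.731  -0.      0.     -1.   ] std [0.02 0.01 0.01]
17.531069837959038 [0.22977313 0.88539109 0.16454726]
```

```bash
python3 - <<'E'
from h import *
np.set_printoptions(precision=1,suppress=True)
W=np.load("topW.npy");
for nm,b in(("bottle",(430,462,172,205)),("beaker",(265,302,145,190))):
    w=W[b[2]:b[3],b[0]:b[1]].reshape(-1,3);w=w[w[:,2]>15];print(nm,np.percentile(w,[5,50,95],axis=0))
F=np.array([591.4,-198.0,0]);D=down(110.75);A=np.array([453.2,262.3,240])
plan([(A,down(PA),7),(F+200*zz,D,20),(F+80*zz,D,5)],hand=1)
E
```

```text
bottle [[ 614.2 -361.7   21.5]
 [ 627.9 -342.3   57.4]
 [ 646.8 -327.6   86.5]]
beaker [[658.7  29.   21.5]
 [705.4  60.5  67.3]
 [721.2  87.8  96.7]]
# -> [453.2 262.3 240. ] n 7
[[1,0.0,0.0,-0.57,0.0,0.0,0.0],[1,0.0,0.0,-0.56,0.0,0.0,0.0],[1,0.0,0.0,-0.57,0.0,0.0,0.0],[1,0.0,0.0,-0.56,0.0,0.0,0.0],[1,0.0,0.0,-0.57,0.0,0.0,0.0],[1,0.0,0.0,-0.56,0.0,0.0,0.0],[1,0.0,0.0,-0.57,0.0,0.0,0.0]]
# -> [ 591.4 -198.   200. ] n 20
[[1,-0.56,0.22,0.05,0.0,0.0,-5.8],[1,-0.58,0.16,0.05,0.0,0.0,-5.7],[1,-0.59,0.1,0.05,0.0,0.0,-5.8],[1,-0.6,0.04,0.05,0.0,0.0,-5.8],[1,-0.6,-0.02,0.05,0.0,0.0,-5.7],[1,-0.6,-0.08,0.05,0.0,0.0,-5.8],[1,-0.58,-0.14,0.05,0.0,0.0,-5.7],[1,-0.57,-0.19,0.05,0.0,0.0,-5.8]]
[[1,-0.54,-0.26,0.05,0.0,0.0,-5.8],[1,-0.52,-0.3,0.05,0.0,0.0,-5.7],[1,-0.48,-0.36,0.05,0.0,0.0,-5.8],[1,-0.45,-0.4,0.05,0.0,0.0,-5.8],[1,-0.4,-0.45,0.05,0.0,0.0,-5.7],[1,-0.36,-0.48,0.05,0.0,0.0,-5.8],[1,-0.3,-0.52,0.05,0.0,0.0,-5.8],[1,-0.25,-0.55,0.05,0.0,0.0,-5.7]]
[[1,-0.2,-0.56,0.05,0.0,0.0,-5.8],[1,-0.14,-0.59,0.05,0.0,0.0,-5.7],[1,-0.08,-0.59,0.05,0.0,0.0,-5.8],[1,-0.01,-0.6,0.05,0.0,0.0,-5.8]]
# -> [ 591.4 -198.    80. ] n 5
[[1,0.0,0.0,0.6,0.0,0.0,0.0],[1,0.0,0.0,0.6,0.0,0.0,0.0],[1,0.0,0.0,0.6,0.0,0.0,0.0],[1,0.0,0.0,0.6,0.0,0.0,0.0],[1,0.0,0.0,0.6,0.0,0.0,0.0]]
```

```bash
python3 -m handwheel '[[1,0,0,-0.2,0,0,0],[1,0,0,-0.4,0,0,0],[1,0,0,-0.57,0,0,0],[1,0,0,-0.57,0,0,0],[1,0,0,-0.57,0,0,0],[1,0,0,-0.57,0,0,0],[1,0,0,-0.6,0,0,0],[1,0,0,-0.5,0,0,0]]' 25
python3 -m handwheel '[[1,-0.3,0.1,0.02,0,0,0],[1,-0.26,0.12,0.03,0,0,-5.8],[1,-0.58,0.16,0.05,0,0,-5.7],[1,-0.59,0.1,0.05,0,0,-5.8],[1,-0.6,0.04,0.05,0,0,-5.8],[1,-0.6,-0.02,0.05,0,0,-5.7],[1,-0.6,-0.08,0.05,0,0,-5.8],[1,-0.58,-0.14,0.05,0,0,-5.7]]'
python3 - <<'E'
from bench import camera,state
import cv2
cv2.imwrite("pics/s6.png",camera("scene")["img"]);print(state()["finger_gap"],state()["joint_positions"].round(2))
E
```

```text
time: 9.48
position: [453.3, 262.1, 243.0]
tcp_rot: [-2.308, -2.132, -0.002]
force: [-0.1, -0.2, -1.5]
finger_gap: 17.1
time: 10.15
position: [500.8, 98.8, 225.9]
tcp_rot: [-1.425, -2.798, 0.002]
force: [0.2, -0.9, -2.2]
finger_gap: 17.2
17.07725041582767 [-0.61  0.2   0.39  1.93 -0.08  1.03  0.45]
```

View pics/s6.png

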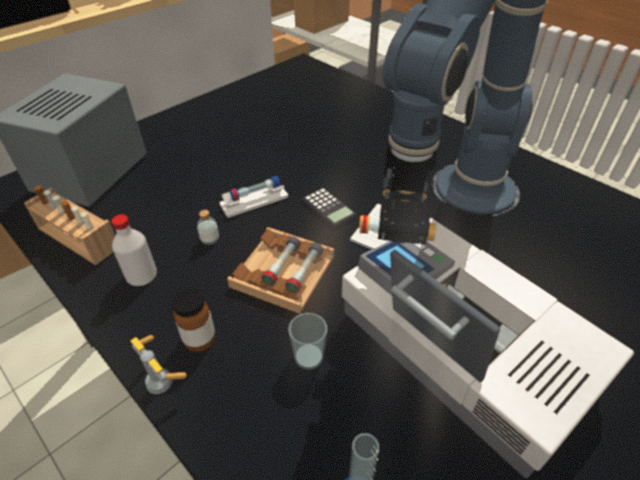

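The tube is held level at (395,225), with its bulb at (365,222). Continuing towards the rack.

```bash
python3 - <<'E'
from h import *
F=np.array([591.4,-198.0,0]);D=down(110.75)
plan([(F+150*zz,D,13)],hand=1)
E
```

```text
# -> [ 591.4 -198.   150. ] n 13
[[1,-0.55,-0.19,0.15,0.0,0.0,-5.8],[1,-0.54,-0.24,0.15,0.0,0.0,-5.7],[1,-0.5,-0.29,0.14,-0.1,0.0,-5.8],[1,-0.47,-0.35,0.15,0.0,0.0,-5.7],[1,-0.44,-0.39,0.15,0.0,0.0,-5.8],[1,-0.39,-0.43,0.15,0.0,0.0,-5.8],[1,-0.35,-0.47,0.15,-0.1,0.0,-5.7],[1,-0.3,-0.5,0.14,0.0,0.0,-5.8]]
[[1,-0.25,-0.53,0.15,0.0,0.0,-5.8],[1,-0.2,-0.55,0.15,0.0,0.0,-5.7],[1,-0.13,-0.57,0.14,-0.1,0.0,-5.8],[1,-0.08,-0.58,0.15,0.0,0.0,-5.7],[1,-0.03,-0.58,0.14,0.0,0.0,-5.8]]
```

```bash
python3 -m handwheel '[[1,-0.55,-0.19,0.15,0,0,-5.8],[1,-0.54,-0.24,0.15,0,0,-5.7],[1,-0.5,-0.29,0.14,0,0,-5.8],[1,-0.47,-0.35,0.15,0,0,-5.7],[1,-0.44,-0.39,0.15,0,0,-5.8],[1,-0.39,-0.43,0.15,0,0,-5.8],[1,-0.35,-0.47,0.15,0,0,-5.7],[1,-0.3,-0.5,0.14,0,0,-5.8]]'
python3 -m handwheel '[[1,-0.25,-0.53,0.15,0,0,-5.8],[1,-0.2,-0.55,0.15,0,0,-5.7],[1,-0.13,-0.57,0.14,0,0,-5.8],[1,-0.08,-0.58,0.15,0,0,-5.7],[1,-0.03,-0.58,0.14,0,0,-5.8],[1,0,0,0,0,0,0],[1,0,0,0,0,0,0]]'
python3 - <<'E'
from h import *
from bench import camera,state
avg(3)
c=camera("wrist");cv2.imwrite("pics/w7.png",c["img"]);np.savez("w7.npz",**c);
c=camera("top");cv2.imwrite("pics/t7.png",c["img"]);print(state()["joint_positions"].round(2))
F=np.array([591.4,-198.0,0]);D=down(110.75)
plan([(F+70*zz,D,4)],hand=1)
E
```

```text
time: 10.87
position: [555.1, -79.4, 178.4]
tcp_rot: [-0.216, -3.132, 0.001]
force: [0.6, 0.9, -0.7]
finger_gap: 16.8
time: 11.45
position: [589.1, -191.5, 149.1]
tcp_rot: [0.555, -3.089, -0.001]
force: [0.7, -0.1, -1.3]
finger_gap: 17.2
mean [ 5.89854e+02 -1.88808e+02  1.49826e+02 -2.00000e-03  1.00000e-03
 -1.00000e+00] std [0.3  0.68 0.29]
[ 0.06  0.45  0.24  1.76 -0.13  0.95  2.29]
# -> [ 591.4 -198.    70. ] n 4
[[1,0.02,-0.06,0.5,0.0,0.0,0.0],[1,0.02,-0.06,0.51,0.0,0.0,0.0],[1,0.01,-0.06,0.5,0.0,0.0,0.0],[1,0.02,-0.07,0.5,0.0,0.0,0.0]]
```

View pics/w7.png

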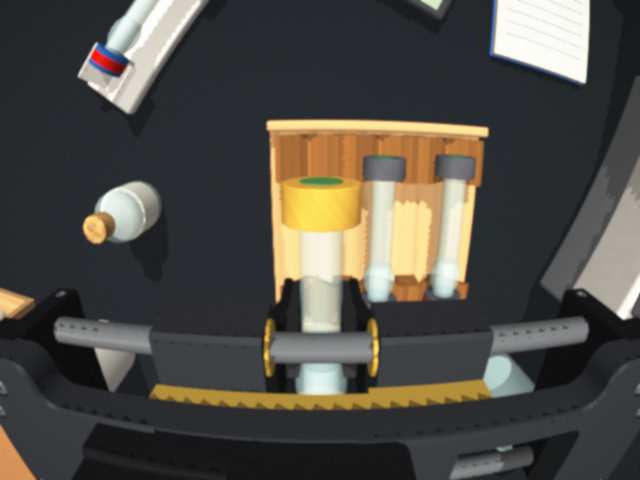

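View pics/t7.png

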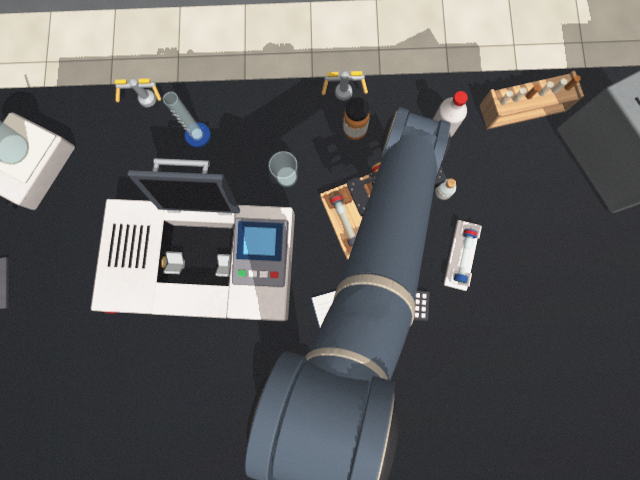

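```bash
cat >> h.py <<'E'
RC=np.array([580.0,-142.4,0]);ra=np.radians(20.75);xr=np.array([np.cos(ra),np.sin(ra),0]);yr=np.array([-xr[1],xr[0],0])
E
python3 - <<'E'
from h import *
from bench import camera,state
np.set_printoptions(precision=1,suppress=True)
avg(2)
c=camera("wrist");W=wcloud(c);d=W-RC;X=d@xr;Y=d@yr;Z=W[...,2]
for y0,zl,zh in((56,42,53),(0,42,53),(-56,155,190)):
  for a in range(-90,60,15):
    m=(X>=a)&(X<a+15)&(abs(Y-y0)<22)&(Z>zl)&(Z<zh)
    if m.sum()>10:print(y0,a,m.sum(),np.percentile(Y[m],[3,50,97]),np.percentile(Z[m],[50,97]))
m=(abs(Y+56)<25)&(Z>165)&(Z<200)&(X<-20);print("cap xmin",np.percentile(X[m],[1,5,50,95]))
p=state()["position"]-RC;print("tcp rack",p@xr,p@yr)
E
```

```text
mean [ 590.7 -188.1  150.7    0.     0.    -1. ] std [0.  0.1 0. ]
56 -75 225 [40.7 45.5 68.9] [48.6 52.7]
56 -60 329 [41.3 49.6 67.9] [48.5 52.7]
56 -45 408 [47.7 53.8 63.2] [47.9 50.1]
56 -30 383 [48.  53.9 62.9] [47.8 49.8]
56 -15 377 [48.  54.3 63.8] [47.9 49.8]
56 0 363 [48.2 54.2 63.5] [47.8 49.8]
56 15 469 [44.7 53.3 66.1] [49.1 52.6]
56 30 337 [44.3 52.7 64.5] [49.7 52.6]
56 45 187 [41.1 50.8 69.5] [48.2 52.8]
0 -75 204 [-14.8  -5.1  15.1] [50.1 52.8]
0 -60 348 [-15.1  -7.6  15. ] [48.8 52.8]
0 -45 461 [-8.  -0.7  8.2] [48.  49.9]
0 -30 445 [-8.2 -0.8  8. ] [47.8 50. ]
0 -15 429 [-8.1 -1.   8.3] [47.9 49.9]
0 0 405 [-7.9 -0.8  8.3] [47.9 49.9]
0 15 493 [-10.   -0.7  10.3] [48.7 52.4]
0 30 405 [-11.4  -1.3  11.1] [50.4 52.8]
0 45 181 [-11.8  -2.1  15.1] [47.7 51.6]
-56 -75 2111 [-60.9 -47.6 -34.9] [181.2 185.6]
-56 -60 2167 [-60.8 -47.3 -35.1] [182.8 185.6]
-56 -45 1554 [-54.9 -46.5 -38.2] [177.1 178.9]
-56 -30 2548 [-64.2 -49.8 -34.9] [176.9 188.4]
-56 -15 1092 [-55.7 -46.7 -37.7] [176.5 178.6]
-56 0 78 [-52.3 -47.3 -42.4] [177.8 178.9]
-56 15 1305 [-56.8 -46.4 -36.1] [177.9 181.5]
-56 30 81 [-58.5 -41.2 -34.7] [175.7 179.4]
cap xmin [-67.3 -66.7 -53.8 -23.9]
tcp rack -6.267235299062293 -46.84859570893375
```

```bash
python3 -m handwheel '[[1,0,-0.12,0.1,0,0,0],[1,0,-0.11,0.4,0,0,0],[1,0,0,0.5,0,0,0],[1,0,0,0.5,0,0,0],[1,0,0,0.5,0,0,0],[1,0,0,0,0,0,0],[1,0,0,0,0,0,0],[1,0,0,0,0,0,0]]'
python3 - <<'E'
from h import *
from bench import camera,state
np.set_printoptions(precision=1,suppress=True)
avg(3)
c=camera("wrist");W=wcloud(c);d=W-RC;X=d@xr;Y=d@yr;Z=W[...,2];p=state()["position"];zt=p[2]
for a in range(-90,60,15):
    m=(X>=a)&(X<a+15)&(abs(Y+56)<22)&(Z>zt+16)&(Z<zt+40)
    if m.sum()>10:print(a,m.sum(),np.percentile(Y[m],[3,50,97]),np.percentile(Z[m],[50,97]))
p=p-RC;print("tcp rack",p@xr,p@yr)
E
```

```text
time: 12.52
position: [594.7, -198.4, 71.4]
tcp_rot: [-0.564, 3.089, -0.001]
force: [-0.1, 0.1, -1.3]
finger_gap: 17.2
mean [ 595.  -198.4   72.     0.    -0.    -1. ] std [0.  0.1 0.1]
-75 2049 [-71.7 -57.4 -43.4] [102.5 106.8]
-60 2324 [-71.5 -57.4 -43.6] [103.7 106.8]
-45 1555 [-65.7 -57.4 -48.9] [ 98.2 100.1]
-30 2700 [-74.9 -57.8 -40.2] [ 98.7 110.6]
-15 1143 [-66.6 -57.4 -48.5] [ 98.  100.3]
0 70 [-62.8 -57.4 -52.9] [ 99.  100.2]
15 1298 [-67.7 -57.4 -47.1] [ 99.3 102.8]
30 99 [-69.5 -52.7 -45.3] [ 97.6 101.1]
tcp rack -5.996191749322614 -57.440149518495005
```

```bash
python3 -m handwheel '[[1,0,0.03,0.3,0,0,0],[1,0,0,0.35,0,0,0],[1,0,0,0.3,0,0,0],[1,0,0,0.15,0,0,0],[1,0,0,0.05,0,0,0],[1,0,0,0,0,0,0],[1,0,0,0,0,0,0]]'
python3 - <<'E'
from h import *
from bench import state
a=avg(3);print((a[:3]-RC)@yr,state()["force"])
E
```

```text
time: 13.3
position: [593.8, -197.0, 24.7]
tcp_rot: [-0.564, 3.09, -0.0]
force: [-0.5, -0.5, -1.6]
finger_gap: 17.1
mean [ 5.93996e+02 -1.97059e+02  2.50780e+01  1.00000e-03 -0.00000e+00
 -1.00000e+00] std [0.04 0.03 0.09]
-56.07199192681596 [-0.80995708  0.28432813 -0.59465486]
```

```bash
python3 -m handwheel '[[1,0,0,0.05,0,0,0],[1,0,0,0.04,0,0,0],[1,0,0,0,0,0,0],[1,0,0,0,0,0,0]]'
python3 - <<'E'
from h import *
from bench import state
a=avg(2);print((a[:3]-RC)@yr,state()["force"])
E
```

```text
time: 13.78
position: [593.9, -196.6, 21.8]
tcp_rot: [-0.564, 3.09, 0.0]
force: [-1.2, 1.4, 4.7]
finger_gap: 17.1
mean [ 5.93855e+02 -1.96570e+02  2.17140e+01  1.00000e-03  0.00000e+00
 -1.00000e+00] std [0.01 0.02 0.  ]
-55.56511511345019 [-1.25253634  1.89730902  6.0215402 ]
```

```bash
python3 -m handwheel '[[0.5,0,0,0,0,0,0],[0.3,0,0,0,0,0,0],[0.2,0,0,0,0,0,0],[0.08,0,0,0,0,0,0],[0.08,0,0,0,0,0,0],[0.08,0,0,0,0,0,0]]'
python3 -m handwheel '[[0.08,0,0,-0.2,0,0,0],[0.08,0,0,-0.5,0,0,0],[0.08,0,0,-0.7,0,0,0],[0.08,0,0,-0.7,0,0,0],[0.08,0,0,-0.7,0,0,0],[0.08,0,0,-0.7,0,0,0],[0.08,0,0,-0.5,0,0,0],[0.08,0,0,0,0,0,0]]'
python3 - <<'E'
from h import *
from bench import camera,state
np.set_printoptions(precision=1,suppress=True)
c=camera("wrist");cv2.imwrite("pics/w8.png",c["img"]);W=wcloud(c);d=W-RC;X=d@xr;Y=d@yr;Z=W[...,2]
for y0 in(0,-56):
  for a in range(-75,75,15):
    m=(X>=a)&(X<a+15)&(abs(Y-y0)<18)&(Z>43)&(Z<60)
    if m.sum()>10:print(y0,a,m.sum(),np.percentile(Y[m],[3,50,97]),np.percentile(Z[m],[50,97]))
  m=(abs(Y-y0)<18)&(Z>52)&(Z<62);print("x range",np.percentile(X[m],[1,99]))
E
```

```text
time: 14.38
position: [593.4, -196.9, 20.7]
tcp_rot: [0.564, -3.09, -0.0]
force: [-0.7, -0.2, -0.8]
finger_gap: 38.7
time: 15.05
position: [596.3, -198.0, 186.8]
tcp_rot: [-0.562, 3.082, -0.006]
force: [0.6, 0.2, -0.3]
finger_gap: 40.3
0 -75 278 [-14.3  -1.   14.4] [53.3 56.7]
0 -60 559 [-14.2  -1.9  13.6] [53.2 56.7]
0 -45 352 [-7.6 -0.7  7.9] [48.1 50. ]
0 -30 334 [-7.7 -0.7  7.8] [48.1 50. ]
0 -15 328 [-7.6 -0.8  7.7] [48.  49.8]
0 0 304 [-7.6 -0.9  7.7] [48. 50.]
0 15 396 [-10.2  -0.5  10.2] [48.8 52.8]
0 30 348 [-11.3  -1.4  10.8] [50.5 53.3]
0 45 365 [-12.4   4.1  15. ] [51.6 56.6]
0 60 58 [ 1.3  7.  13.9] [54.6 56.5]
x range [-65.1  63.9]
-56 -75 368 [-69.7 -55.2 -41.4] [53.6 56.6]
-56 -60 540 [-69.8 -55.2 -41.4] [52.5 56.8]
-56 -45 369 [-63.4 -55.1 -47.6] [48. 50.]
-56 -30 363 [-63.4 -55.1 -46.8] [47.9 50.1]
-56 -15 342 [-63.5 -55.1 -47.4] [48. 50.]
-56 0 326 [-63.6 -55.  -47.3] [47.9 49.9]
-56 15 442 [-66.2 -55.8 -44.7] [49.2 52.8]
-56 30 337 [-66.3 -55.8 -44.4] [50.2 53.2]
-56 45 614 [-70.  -55.7 -41.5] [52.8 57. ]
-56 60 85 [-69.3 -56.6 -40.7] [53.6 56.3]
x range [-66.5  61.9]
```

View pics/w8.png

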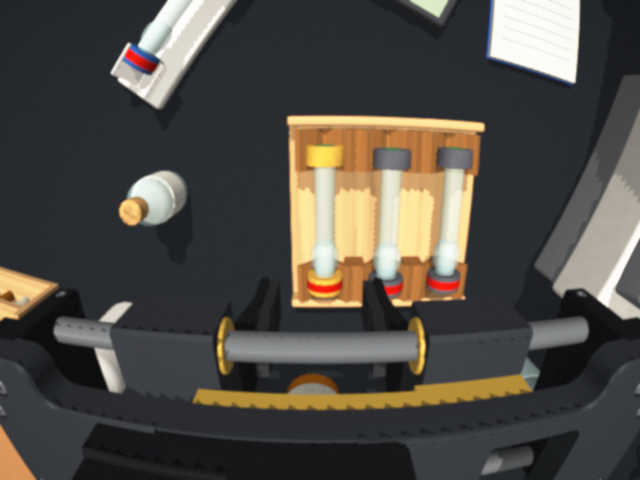

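```bash
python3 - <<'E'
from h import *
G=np.array([453.8,-378.9,0]);
plan([(G+140*zz,down(73.75),9)],hand=-0.15)
E
```

```text
# -> [ 453.8 -378.9  140. ] n 9
[[-0.15,0.55,-0.33,0.12,0.0,0.0,4.1],[-0.15,0.52,-0.37,0.12,0.0,0.1,4.1],[-0.15,0.49,-0.41,0.12,0.0,0.0,4.1],[-0.15,0.46,-0.44,0.13,0.0,0.1,4.1],[-0.15,0.43,-0.47,0.12,-0.1,0.0,4.1],[-0.15,0.39,-0.51,0.12,0.0,0.0,4.1],[-0.15,0.36,-0.53,0.12,0.0,0.1,4.1],[-0.15,0.32,-0.55,0.13,0.0,0.0,4.1]]
[[-0.15,0.28,-0.58,0.12,0.0,0.0,4.1]]
```

```bash
python3 -m handwheel '[[-0.15,0.55,-0.33,0.12,0,0,4.1],[-0.15,0.52,-0.37,0.12,0,0,4.1],[-0.15,0.49,-0.41,0.12,0,0,4.1],[-0.15,0.46,-0.44,0.13,0,0,4.1],[-0.15,0.43,-0.47,0.12,0,0,4.1],[-0.15,0.39,-0.51,0.12,0,0,4.1],[-0.15,0.36,-0.53,0.12,0,0,4.1],[-0.15,0.32,-0.55,0.13,0,0,4.1]]'
python3 -m handwheel '[[-0.15,0.28,-0.58,0.12,0,0,4.1],[-0.15,0,0,0,0,0,0],[-0.15,0,0,0,0,0,0],[-0.15,0,0,0,0,0,0]]'
python3 - <<'E'
from h import *
from bench import camera,state
np.set_printoptions(precision=1,suppress=True)
avg(3)
c=camera("wrist");cv2.imwrite("pics/w9.png",c["img"]);W=wcloud(c)
S=np.array([468.2,-383.1,0]);a=np.radians(-16.25);xs=np.array([np.cos(a),np.sin(a),0]);ys=np.array([-xs[1],xs[0],0])
d=W-S;X=d@xs;Y=d@ys;Z=W[...,2]
for a in range(-80,80,10):
    m=(X>=a)&(X<a+10)&(abs(Y)<22)&(Z>44)&(Z<60)
    if m.sum()>10:print(a,m.sum(),np.percentile(Y[m],[3,50,97]),np.percentile(Z[m],[50,97]))
m=(abs(Y)<18)&(Z>52)&(Z<62);print("x range",np.percentile(X[m],[1,99]))
p=state()["position"]-S;print(p@xs,p@ys)
E
```

```text
time: 15.77
position: [464.7, -360.5, 140.8]
tcp_rot: [-0.345, -3.121, -0.0]
force: [0.0, 0.7, -1.0]
finger_gap: 50.2
time: 16.1
position: [451.0, -378.8, 136.4]
tcp_rot: [-0.447, -3.109, -0.001]
force: [0.0, -0.1, -0.1]
finger_gap: 50.1
mean [ 452.2 -377.8  136.7    0.     0.    -1. ] std [0.3 0.2 0.1]
-80 280 [-14.7  -0.5  13.1] [51.9 56.5]
-70 651 [-14.8  -0.4  13.8] [54.1 56.8]
-60 382 [-14.1  -0.5  12.5] [49.6 56.4]
-50 326 [-8.1 -0.4  7.2] [48.3 50. ]
-40 310 [-8.2 -0.4  6.6] [48.2 49.9]
-30 306 [-8.2 -0.4  6.7] [48.3 49.9]
-20 288 [-8.3 -0.4  6.8] [48.2 49.8]
-10 286 [-8.  -0.4  6.9] [48.2 49.9]
0 277 [-8.5 -0.4  7. ] [48.1 50.1]
10 373 [-10.1  -0.3   9.4] [49.3 52.7]
20 375 [-11.5  -0.3  11. ] [51.2 53.5]
30 217 [-9.6 -0.3  9.5] [49.1 52.4]
40 619 [-15.   -0.3  13.7] [52.2 56.7]
50 247 [-15.2  -0.3  13.9] [54.1 56.7]
x range [-72.6  55.5]
-16.48307208718192 0.9083717679571732
```

View pics/w9.png

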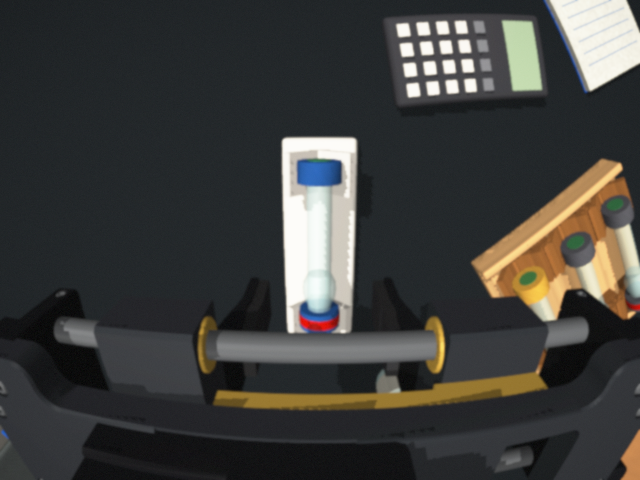

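```bash
python3 -m handwheel '[[-0.15,0,-0.03,0.6,0,0,0],[-0.15,0,0,0.7,0,0,0],[-0.15,0,0,0.7,0,0,0],[-0.15,0,0,0.5,0,0,0],[-0.15,0,0,0.2,0,0,0],[-0.15,0,0,0.1,0,0,0],[-0.15,0,0,0,0,0,0],[-0.15,0,0,0,0,0,0]]'
python3 - <<'E'
from h import *
avg(3)
E
```

```text
time: 16.97
position: [452.5, -380.0, 25.9]
tcp_rot: [0.442, 3.109, -0.001]
force: [0.1, -0.3, 0.9]
finger_gap: 49.8
mean [ 4.52517e+02 -3.80178e+02  2.62610e+01  2.00000e-03 -1.00000e-03
 -1.00000e+00] std [0.04 0.03 0.04]
```

```bash
python3 -m handwheel '[[-0.15,0,0.03,0.11,0,0,0],[0.2,0,0,0,0,0,0],[0.4,0,0,0,0,0,0],[1,0,0,0,0,0,0],[1,0,0,0,0,0,0],[1,0,0,0,0,0,0],[1,0,0,0,0,0,0],[1,0,0,0,0,0,0]]' 25
python3 -m handwheel '[[1,0,0,0,0,0,0],[1,0,0,0,0,0,0]]' 25
python3 - <<'E'
from h import *
avg(2)
from bench import state
A=np.array([452.5,-379,200.]);C=np.array([464.6,262.8,0])
T=C-10*xp+8*yp;print(T)
plan([(T+240*zz,down(PA),24)],hand=1,start=(A,down(73.75)))
E
```

```text
time: 17.78
position: [451.9, -378.8, 20.5]
tcp_rot: [0.443, 3.11, -0.001]
force: [-0.4, -0.5, -0.2]
finger_gap: 17.5
time: 17.95
position: [451.9, -378.7, 20.5]
tcp_rot: [0.444, 3.11, -0.001]
force: [-0.6, -1.2, -0.5]
finger_gap: 17.4
mean [ 451.859 -378.733   20.526    0.      -0.      -1.   ] std [0.   0.01 0.  ]
[455.26614747 271.56807829   0.        ]
# -> [455.3 271.6 240. ] n 24
[[1,0.19,0.65,-0.04,0.0,0.0,3.3],[1,0.22,0.64,-0.04,0.0,0.0,3.2],[1,0.26,0.63,-0.05,0.0,0.0,3.3],[1,0.3,0.61,-0.04,0.0,0.0,3.3],[1,0.32,0.59,-0.04,0.0,0.0,3.2],[1,0.37,0.57,-0.04,0.0,0.0,3.3],[1,0.39,0.55,-0.04,0.0,0.0,3.2],[1,0.43,0.53,-0.04,0.0,0.0,3.3]]
[[1,0.45,0.5,-0.05,0.0,0.0,3.3],[1,0.48,0.48,-0.04,0.0,0.0,3.2],[1,0.51,0.45,-0.04,0.0,0.0,3.3],[1,0.54,0.42,-0.04,0.0,0.0,3.3],[1,0.55,0.38,-0.04,0.0,0.0,3.2],[1,0.58,0.36,-0.04,0.0,0.0,3.3],[1,0.6,0.32,-0.05,0.0,0.0,3.2],[1,0.61,0.29,-0.04,0.0,0.0,3.3]]
[[1,0.63,0.25,-0.04,0.0,0.0,3.3],[1,0.64,0.21,-0.04,0.0,0.0,3.2],[1,0.65,0.18,-0.04,0.0,0.0,3.3],[1,0.67,0.14,-0.04,0.0,0.0,3.3],[1,0.67,0.11,-0.05,0.0,0.0,3.2],[1,0.67,0.06,-0.04,0.0,0.0,3.3],[1,0.68,0.03,-0.04,0.0,0.0,3.2],[1,0.68,-0.02,-0.04,0.0,0.0,3.3]]
```

```bash
python3 -m handwheel '[[1,0,0,-0.1,0,0,0],[1,0,0,-0.3,0,0,0],[1,0,0,-0.6,0,0,0],[1,0,0,-0.8,0,0,0],[1,0,0,-0.8,0,0,0],[1,0,0,-0.8,0,0,0],[1,0,0,-0.7,0,0,0],[1,0,0,-0.4,0,0,0]]'
python3 - <<'E'
from h import *
from bench import state
s=state();print(s["position"],s["finger_gap"])
C=np.array([464.6,262.8,0]);T=C-10*xp+8*yp
plan([([510,-60,230],down(35),12),(T+240*zz,down(PA),12)],hand=1)
E
```

```text
time: 18.72
position: [452.9, -379.2, 205.1]
tcp_rot: [0.442, 3.105, -0.003]
force: [1.0, -0.0, -2.2]
finger_gap: 17.4
[ 452.87794285 -379.2062135   205.1287175 ] 17.363758481809153
# -> [510. -60. 230.] n 12
[[1,0.07,0.67,-0.05,0.0,0.0,3.2],[1,0.11,0.67,-0.06,0.0,0.1,3.3],[1,0.15,0.66,-0.05,0.0,0.0,3.2],[1,0.18,0.65,-0.05,0.0,0.0,3.2],[1,0.22,0.64,-0.05,0.0,0.0,3.3],[1,0.26,0.62,-0.06,0.0,0.1,3.2],[1,0.29,0.61,-0.05,0.0,0.0,3.2],[1,0.32,0.6,-0.05,0.0,0.0,3.3]]
[[1,0.36,0.57,-0.05,0.0,0.0,3.2],[1,0.39,0.55,-0.06,0.0,0.1,3.2],[1,0.42,0.53,-0.05,0.0,0.0,3.2],[1,0.44,0.51,-0.05,0.0,0.0,3.3]]
# -> [455.3 271.6 240. ] n 12
[[1,0.63,0.3,-0.02,0.0,0.0,3.3],[1,0.65,0.27,-0.02,0.0,0.0,3.3],[1,0.66,0.23,-0.02,0.0,0.0,3.3],[1,0.68,0.18,-0.02,0.0,0.0,3.3],[1,0.68,0.15,-0.02,0.0,0.0,3.3],[1,0.69,0.12,-0.02,0.0,0.0,3.3],[1,0.7,0.07,-0.02,0.0,0.0,3.3],[1,0.7,0.03,-0.02,0.0,0.0,3.3]]
[[1,0.7,-0.01,-0.03,0.0,0.0,3.2],[1,0.7,-0.05,-0.02,0.0,0.0,3.3],[1,0.69,-0.09,-0.02,0.0,0.0,3.3],[1,0.69,-0.13,-0.02,0.0,0.0,3.3]]
```

```bash
python3 -m handwheel '[[1,0.07,0.4,-0.05,0,0,3.2],[1,0.11,0.67,-0.06,0,0,3.3],[1,0.15,0.66,-0.05,0,0,3.2],[1,0.18,0.65,-0.05,0,0,3.2],[1,0.22,0.64,-0.05,0,0,3.3],[1,0.26,0.62,-0.06,0,0,3.2],[1,0.29,0.61,-0.05,0,0,3.2],[1,0.32,0.6,-0.05,0,0,3.3]]'
python3 -m handwheel '[[1,0.36,0.57,-0.05,0,0,3.2],[1,0.39,0.55,-0.06,0,0,3.2],[1,0.42,0.53,-0.05,0,0,3.2],[1,0.5,0.45,-0.05,0,0,3.3]]'
python3 - <<'E'
from h import *
from bench import state
s=state();print(s["position"],s["finger_gap"])
C=np.array([464.6,262.8,0]);T=C-10*xp+8*yp
plan([(T+240*zz,down(PA),13)],hand=1)
E
```

```text
time: 19.38
position: [486.9, -174.3, 218.3]
tcp_rot: [1.133, 2.93, 0.001]
force: [0.6, 0.3, -1.4]
finger_gap: 17.0
time: 19.72
position: [503.1, -67.7, 226.8]
tcp_rot: [1.454, 2.784, 0.002]
force: [0.7, 1.2, -0.8]
finger_gap: 17.5
[503.06112128 -67.67592462 226.76993161] 17.520593141578363
# -> [455.3 271.6 240. ] n 13
[[1,0.59,0.3,-0.03,0.0,0.0,3.0],[1,0.6,0.26,-0.02,0.0,0.0,3.1],[1,0.62,0.24,-0.03,0.0,0.0,3.0],[1,0.62,0.2,-0.02,0.0,0.0,3.0],[1,0.64,0.16,-0.03,0.0,0.0,3.0],[1,0.65,0.14,-0.02,0.0,0.0,3.1],[1,0.65,0.1,-0.03,0.0,0.0,3.0],[1,0.65,0.06,-0.02,0.0,0.0,3.0]]
[[1,0.66,0.03,-0.03,0.0,0.0,3.1],[1,0.66,0.0,-0.02,0.0,0.0,3.0],[1,0.66,-0.04,-0.03,0.1,0.0,3.0],[1,0.65,-0.08,-0.02,0.0,0.0,3.1],[1,0.65,-0.11,-0.03,0.0,0.0,3.0]]
```

```bash
python3 -m handwheel '[[1,0.59,0.3,-0.03,0,0,3],[1,0.6,0.26,-0.02,0,0,3.1],[1,0.62,0.24,-0.03,0,0,3],[1,0.62,0.2,-0.02,0,0,3],[1,0.64,0.16,-0.03,0,0,3],[1,0.65,0.14,-0.02,0,0,3.1],[1,0.65,0.1,-0.03,0,0,3],[1,0.65,0.06,-0.02,0,0,3]]'
python3 -m handwheel '[[1,0.66,0.03,-0.03,0,0,3.1],[1,0.66,0,-0.02,0,0,3],[1,0.6,-0.04,-0.03,0,0,3],[1,0.4,-0.08,-0.02,0,0,3.1],[1,0.2,-0.11,-0.03,0,0,3],[1,0,0,0,0,0,0],[1,0,0,0,0,0,0],[1,0,0,0,0,0,0]]'
python3 - <<'E'
from h import *
from bench import state,camera
np.set_printoptions(precision=1,suppress=True)
avg(3)
c=camera("wrist");cv2.imwrite("pics/w10.png",c["img"]);W=wcloud(c)
c=camera("top");cv2.imwrite("pics/t10.png",c["img"])
C=np.array([464.6,262.8,0]);d=W-C;X=d@xp;Y=d@yp;Z=W[...,2];p=state()["position"];zt=p[2]
for a in range(-80,90,15):
    m=(Y>=a)&(Y<a+15)&(abs(X+10)<24)&(Z>zt+16)&(Z<zt+40)
    if m.sum()>10:print(a,m.sum(),np.percentile(X[m],[3,50,97]),np.percentile(Z[m],[50,97]))
p=p-C;print("tcp",p@xp,p@yp)
m=(abs(X+10)<24)&(Z>zt+28)&(Z<zt+40);print(np.percentile(Y[m],[1,99]))
plan([(C-10*xp+8*yp+130*zz,down(PA),5)],hand=1)
E
```

```text
time: 20.38
position: [472.3, 140.6, 234.7]
tcp_rot: [-2.006, -2.418, -0.001]
force: [0.4, -0.5, -1.4]
finger_gap: 16.9
time: 21.05
position: [454.5, 238.4, 239.3]
tcp_rot: [2.305, 2.134, 0.0]
force: [0.9, -0.1, -0.1]
finger_gap: 17.3
mean [454.6 238.2 239.2   0.   -0.   -1. ] std [0.  0.1 0.1]
-65 1074 [-18.9  -7.8   3.2] [266.9 270.1]
-50 339 [-15.6  -8.3  -0.5] [267.1 268.6]
-35 684 [-16.9  -8.3   0.8] [266.2 268.5]
-20 2750 [-25.4  -7.9   9.2] [267.1 277.9]
-5 1538 [-16.4  -8.    0.2] [266.9 268.7]
10 2323 [-22.3  -8.3   5.8] [272.6 275.4]
25 2060 [-22.3  -8.    5.8] [270.5 275.2]
tcp -8.157669967073964 -24.871526544395373
[-60.   30.8]
# -> [455.3 271.6 130. ] n 5
[[1,0.16,-0.01,0.54,0.0,0.0,0.0],[1,0.17,-0.01,0.55,0.0,0.0,0.0],[1,0.16,-0.01,0.54,0.0,0.0,0.0],[1,0.17,-0.01,0.55,0.0,0.0,0.1],[1,0.16,-0.01,0.54,0.0,0.0,0.0]]
```

View pics/w10.png

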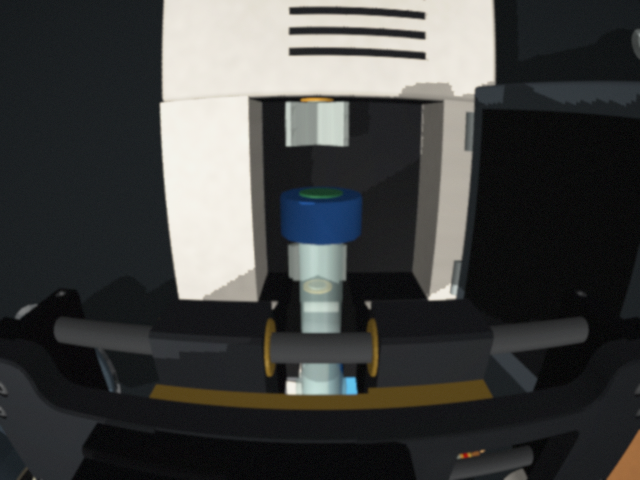

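```bash
python3 -m handwheel '[[1,0.3,-0.03,0,0,0,0],[1,0.3,-0.02,0,0,0,0],[1,0.22,-0.02,0.2,0,0,0],[1,0,0,0.7,0,0,0],[1,0,0,0.7,0,0,0],[1,0,0,0.7,0,0,0],[1,0,0,0.4,0,0,0],[1,0,0,0.2,0,0,0]]'
python3 -m handwheel '[[1,0,0,0,0,0,0],[1,0,0,0,0,0,0],[1,0,0,0,0,0,0]]'
python3 - <<'E'
from h import *
from bench import state,camera
np.set_printoptions(precision=1,suppress=True)
avg(3)
c=camera("wrist");W=wcloud(c)
C=np.array([464.6,262.8,0]);d=W-C;X=d@xp;Y=d@yp;Z=W[...,2];p=state()["position"];zt=p[2]
for a in range(-60,90,15):
    m=(Y>=a)&(Y<a+15)&(abs(X+10)<24)&(Z>zt+16)&(Z<zt+40)
    if m.sum()>10:print(a,m.sum(),np.percentile(X[m],[3,50,97]),np.percentile(Z[m],[50,97]))
p=p-C;print("tcp",p@xp,p@yp)
m=(abs(X+10)<24)&(Z>zt+28)&(Z<zt+40);print(np.percentile(Y[m],[1,99]))
cv2.imwrite("pics/w11.png",c["img"])
E
```

```text
time: 21.97
position: [452.1, 272.6, 119.7]
tcp_rot: [-2.303, -2.136, 0.008]
force: [-0.3, -0.4, -0.3]
finger_gap: 17.0
time: 22.22
position: [454.9, 273.3, 124.0]
tcp_rot: [2.305, 2.134, 0.004]
force: [-0.3, 0.4, -1.1]
finger_gap: 17.4
mean [454.8 273.1 124.2   0.    0.   -1. ] std [0.1 0.1 0.1]
-45 14 [-23.3 -10.7   1.2] [148.3 149.8]
-30 1102 [-21.4 -10.5   0.6] [151.8 155. ]
-15 309 [-17.8 -10.5  -3.2] [152.1 153.7]
0 742 [-19.6 -11.   -1.8] [151.2 153.4]
15 2724 [-28.1 -10.6   6.5] [152.1 163. ]
30 1535 [-19.1 -10.7  -2.6] [152.  153.7]
45 2396 [-25.1 -11.1   3.2] [157.8 160.4]
60 1938 [-25.  -10.8   3.1] [155.3 160.4]
tcp -10.779123594791432 9.184583002765606
[-25.5  65.2]
```

View pics/w11.png

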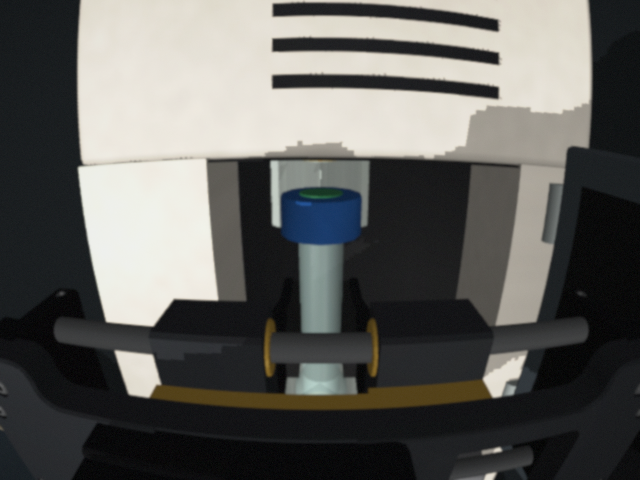

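```bash
python3 -m handwheel '[[1,0,0,0.3,0,0,0],[1,0,0,0.35,0,0,0],[1,0,0,0.2,0,0,0],[1,0,0,0.1,0,0,0],[1,0,0,0.05,0,0,0],[1,0,0,0,0,0,0],[1,0,0,0,0,0,0],[1,0,0,0,0,0,0]]'
python3 - <<'E'
from h import *
from bench import state
a=avg(2);d=a[:3]-[464.6,262.8,0];print(d@xp,d@yp,state()["force"])
E
```

```text
time: 23.08
position: [454.4, 272.6, 83.5]
tcp_rot: [2.305, 2.134, 0.002]
force: [0.3, -0.9, -1.6]
finger_gap: 17.0
mean [ 4.54343e+02  2.72588e+02  8.34470e+01  1.00000e-03  1.00000e-03
 -1.00000e+00] std [0.05 0.03 0.04]
-11.00154945582059 8.94380233448624 [ 0.30888479  0.19731456 -0.91513954]
```

```bash
python3 -m handwheel '[[1,0,0,0.04,0,0,0],[1,0,0,0.04,0,0,0],[1,0,0,0,0,0,0],[1,0,0,0,0,0,0]]'
python3 - <<'E'
from h import *
from bench import state
a=avg(2);print(state()["force"])
E
```

```text
time: 23.52
position: [454.1, 272.6, 80.4]
tcp_rot: [-2.305, -2.134, -0.001]
force: [-1.3, -1.0, 5.0]
finger_gap: 17.2
mean [ 4.54109e+02  2.72584e+02  8.04510e+01  0.00000e+00  1.00000e-03
 -1.00000e+00] std [0.   0.02 0.01]
[-1.74423939  0.24501405  5.65990914]
```

```bash
python3 -m handwheel '[[0.5,0,0,0,0,0,0],[0.3,0,0,0,0,0,0],[0.2,0,0,0,0,0,0],[0.08,0,0,0,0,0,0],[0.08,0,0,0,0,0,0],[0.08,0,0,0,0,0,0]]'
python3 -m handwheel '[[0.08,0,0,-0.2,0,0,0],[0.08,0,0,-0.4,0,0,0],[0.08,0,0,-0.6,0,0,0],[0.08,0,0,-0.6,0,0,0],[0.08,0,0,-0.4,0,0,0],[0.08,0,0,0,0,0,0]]'
python3 - <<'E'
from h import *
from bench import state,camera
np.set_printoptions(precision=1,suppress=True)
c=camera("wrist");W=wcloud(c)
C=np.array([464.6,262.8,0]);d=W-C;X=d@xp;Y=d@yp;Z=W[...,2]
for a in range(-60,90,15):
    m=(Y>=a)&(Y<a+15)&(abs(X+10)<18)&(Z>103)&(Z<122)
    if m.sum()>10:print(a,m.sum(),np.percentile(X[m],[3,50,97]),np.percentile(Z[m],[50,97]))
m=(abs(X+10)<18)&(Z>112)&(Z<125);print(np.percentile(Y[m],[1,99]))
cv2.imwrite("pics/w12.png",c["img"])
cv2.imwrite("pics/t12.png",camera("top")["img"])
print(state()["position"])
E
```

```text
time: 24.12
position: [454.0, 272.3, 79.6]
tcp_rot: [-2.305, -2.134, 0.0]
force: [0.2, -1.1, 1.1]
finger_gap: 38.8
time: 24.62
position: [456.3, 273.6, 171.9]
tcp_rot: [2.305, 2.134, 0.012]
force: [1.0, -0.4, 0.1]
finger_gap: 40.0
-60 258 [-25.6 -11.6   3. ] [107.4 109.9]
-45 500 [-22.5 -11.3  -0.7] [110.9 113.6]
-30 655 [-21.7 -11.3  -1.6] [109.  113.1]
-15 509 [-19.3 -11.3  -3.3] [108.4 110.2]
0 535 [-19.2 -11.2  -3.4] [108.3 110. ]
15 573 [-19.1 -11.2  -3.5] [108.2 110.1]
30 615 [-19.6 -11.9  -3.7] [108.2 110.1]
45 989 [-25.9 -11.3   2.9] [113.7 116.7]
60 582 [-24.8 -11.3   2.3] [112.7 116.5]
[-86.9  78.1]
[454.2 272.5 168.5]
```

View pics/w12.png

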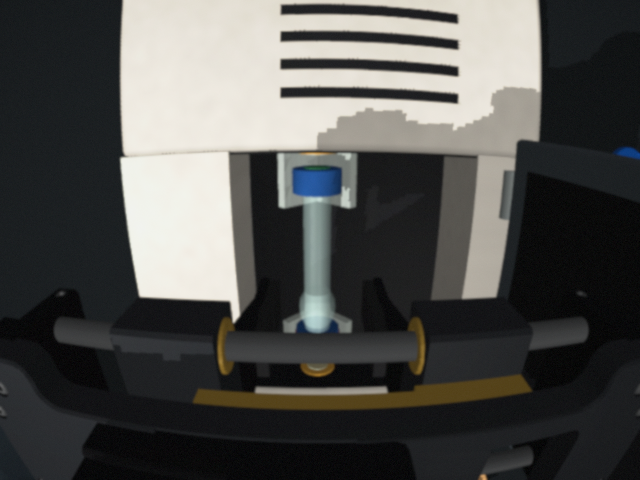

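View pics/t12.png

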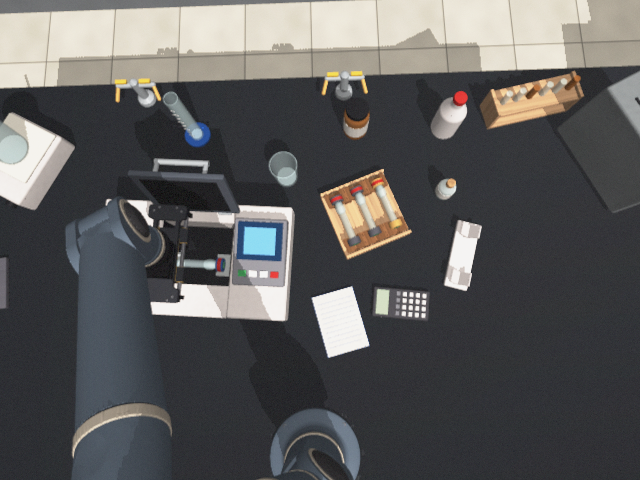

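```bash
python3 - <<'E'
from h import *
B=np.array([638.,244,350])
plan([([454.2,268,350],down(PA),7),(B,down(PA),8)],hand=0.45,step=30)
E
```

```text
# -> [454.2 268.  350. ] n 7
[[0.45,-0.02,0.0,-0.65,0.0,0.0,0.0],[0.45,-0.01,0.0,-0.65,0.0,0.0,0.0],[0.45,-0.02,0.01,-0.65,0.0,0.0,0.1],[0.45,-0.01,0.0,-0.64,0.0,0.0,0.0],[0.45,-0.02,0.0,-0.65,0.0,-0.1,0.0],[0.45,-0.01,0.0,-0.65,0.0,0.0,0.0],[0.45,-0.02,0.0,-0.65,0.1,0.0,0.0]]
# -> [638. 244. 350.] n 8
[[0.45,-0.03,0.58,0.0,0.0,0.0,0.0],[0.45,-0.03,0.58,0.0,0.0,0.0,0.0],[0.45,-0.03,0.58,0.0,0.0,0.0,0.0],[0.45,-0.03,0.58,0.0,0.0,0.0,0.0],[0.45,-0.03,0.57,0.0,0.0,0.0,0.0],[0.45,-0.03,0.58,0.0,0.0,0.0,0.0],[0.45,-0.03,0.58,0.0,0.0,0.0,0.0],[0.45,-0.03,0.58,0.0,0.0,0.0,0.0]]
```

```bash
python3 -m handwheel '[[0.45,-0.02,0,-0.65,0,0,0],[0.45,-0.01,0,-0.65,0,0,0],[0.45,-0.02,0,-0.65,0,0,0],[0.45,-0.01,0,-0.65,0,0,0],[0.45,-0.02,0,-0.65,0,0,0],[0.45,-0.01,0,-0.65,0,0,0],[0.45,-0.02,0,-0.65,0,0,0]]'
python3 -m handwheel '[[0.45,-0.03,0.58,0,0,0,0],[0.45,-0.03,0.58,0,0,0,0],[0.45,-0.03,0.58,0,0,0,0],[0.45,-0.03,0.58,0,0,0,0],[0.45,-0.03,0.58,0,0,0,0],[0.45,-0.03,0.58,0,0,0,0],[0.45,-0.03,0.58,0,0,0,0],[0.45,-0.03,0.58,0,0,0,0]]'
python3 -m handwheel '[[0.45,0,0,0,0,0,0],[0.45,0,0,0,0,0,0]]'
python3 - <<'E'
from h import *
from bench import state,camera
np.set_printoptions(precision=1,suppress=True)
avg(3)
c=camera("wrist");W=wcloud(c);cv2.imwrite("pics/w13.png",c["img"])
C=np.array([464.6,262.8,0]);d=W-C;X=d@xp;Y=d@yp;Z=W[...,2]
for a in range(-50,60,15):
    m=(Y>=a)&(Y<a+15)&(X>155)&(X<200)&(Z>262)&(Z<290)
    if m.sum()>10:print(a,m.sum(),np.percentile(X[m],[3,50,97]),np.percentile(Z[m],[50,97]))
m=(abs(Y)<95)&(X>100)&(X<158)&(Z>285)&(Z<320);print("lid top",np.percentile(X[m],[2,50,98]),np.percentile(Z[m],[50,98]))
p=state()["position"]-C;print(p@xp,p@yp,p[2],state()["finger_gap"])
E
```

```text
time: 25.3
position: [452.9, 267.6, 349.5]
tcp_rot: [-2.305, -2.134, 0.004]
force: [0.2, 0.4, -0.3]
finger_gap: 23.7
time: 25.97
position: [638.5, 243.8, 347.6]
tcp_rot: [-2.304, -2.134, 0.005]
force: [-1.1, 0.4, 0.2]
finger_gap: 24.0
time: 26.13
position: [638.2, 243.3, 347.2]
tcp_rot: [-2.307, -2.132, 0.007]
force: [-0.1, 0.1, 0.5]
finger_gap: 24.0
mean [637.1 244.3 348.5  -0.   -0.   -1. ] std [0.2 0.3 0.5]
-50 334 [159.2 174.8 180.5] [278.2 279.9]
-35 320 [169.9 174.8 180.3] [278.4 280. ]
-20 367 [169.9 175.4 181.5] [278.2 279.8]
-5 385 [169.9 175.2 181.2] [278.1 279.9]
10 399 [169.9 175.1 181. ] [278.2 279.9]
25 406 [169.9 175.  180.8] [278.2 279.8]
40 676 [156.1 169.2 180.7] [278.8 281.7]
lid top [132.  140.7 146.7] [299.4 301.1]
173.22605647629362 -4.360258889886945 349.5286271082491 24.030507044935824
```

View pics/w13.png

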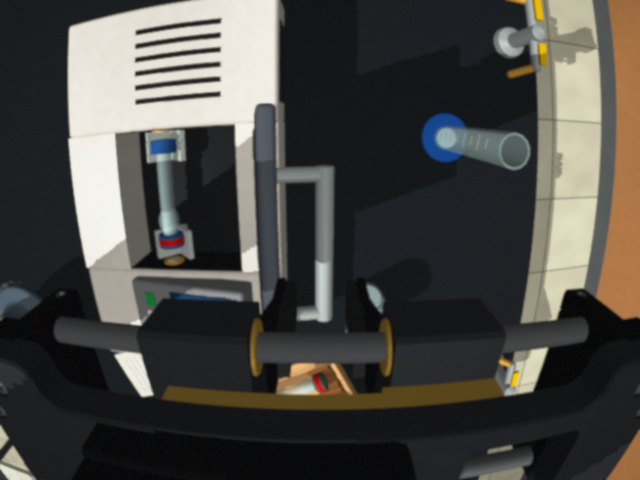

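```bash
python3 -m handwheel '[[0.45,0,0.12,0,0,0,0],[0.45,0,0,0.2,0,0,0],[0.45,0,0,0,0,0,0],[0.45,0,0,0,0,0,0],[0.45,0,0,0,0,0,0]]'
python3 - <<'E'
from h import *
a=avg(2);d=a[:3]-[464.6,262.8,0];print(d@xp,d@yp)
E
```

```text
time: 26.75
position: [642.5, 243.8, 341.6]
tcp_rot: [-2.305, -2.134, 0.0]
force: [-1.0, -0.4, -0.5]
finger_gap: 24.0
mean [642.702 243.79  341.848   0.      0.     -1.   ] std [0.05 0.02 0.07]
179.04825290029999 -4.821184789167124
```

```bash
python3 -m handwheel '[[0.45,0,-0.02,0.3,0,0,0],[0.45,0,0,0.4,0,0,0],[0.45,0,0,0.4,0,0,0],[0.45,0,0,0.4,0,0,0],[0.45,0,0,0.3,0,0,0],[0.45,0,0,0.15,0,0,0],[0.45,0,0,0,0,0,0],[0.45,0,0,0,0,0,0]]'
python3 - <<'E'
from h import *
a=avg(2);d=a[:3]-[464.6,262.8,0];print(d@xp,d@yp)
E
```

```text
time: 27.52
position: [642.1, 243.8, 263.8]
tcp_rot: [2.305, 2.134, 0.0]
force: [-0.7, 0.2, -0.1]
finger_gap: 23.8
mean [ 6.42526e+02  2.43889e+02  2.64698e+02  2.00000e-03  1.00000e-03
 -1.00000e+00] std [0.07 0.   0.17]
178.86582581657578 -4.736484834912499
```

```bash
python3 -m handwheel '[[0.45,0,-0.07,0.08,0,0,0],[1,0,0,0,0,0,0],[1,0,0,0,0,0,0],[1,0,0,0,0,0,0],[1,0,0,0,0,0,0],[1,0,0,0,0,0,0]]' 15
python3 - <<'E'
from h import *
from bench import state
a=avg(2);print(state()["finger_gap"],state()["force"])
C=np.array([464.6,262.8,0]);d=a[:3]-C;print(d@xp,d@yp)
hinge=np.array([412.9,261.5,173])+155*xp-44*zz;hinge=hinge+((a[:3]-hinge)@yp)*yp
e=a[:3]-hinge
f0=np.degrees(np.arctan2(e[2]+12,-(e@xp)))-np.degrees(np.arctan2(44,155));print("theta",f0,np.hypot(e[2]+12,e@xp))
g=[]
for th in np.linspace(f0,0,11)[1:]:
    f=np.radians(th)+np.arctan2(44,155);P=hinge-161.1*np.cos(f)*xp+161.1*np.sin(f)*zz-12*zz
    g.append((P,down(PA),2))
plan(g,hand=1)
E
```

```text
time: 28.12
position: [639.1, 244.1, 260.8]
tcp_rot: [-2.305, -2.134, -0.0]
force: [-0.5, -0.0, 1.1]
finger_gap: 11.4
mean [639.101 244.089 260.751  -0.      0.     -1.   ] std [0.01 0.05 0.01]
11.20178603208895 [-0.54381073  0.4516594   1.46214611]
175.4354849133309 -4.809254472634155
theta 100.71534425517186 160.71614836230845
# -> [613.  246.2 271.5] n 2
[[1,0.0,-0.33,-0.13,0.0,0.0,0.1],[1,0.0,-0.32,-0.14,0.0,0.0,0.0]]
# -> [585.4 248.4 277.1] n 2
[[1,0.0,-0.35,-0.07,0.0,0.0,0.0],[1,0.0,-0.35,-0.07,0.0,0.0,0.0]]
# -> [557.2 250.6 277.8] n 2
[[1,0.0,-0.35,-0.01,0.0,0.0,0.0],[1,0.0,-0.35,-0.01,0.0,0.0,0.0]]
# -> [529.4 252.8 273.5] n 2
[[1,0.0,-0.35,0.06,0.0,0.0,0.0],[1,0.0,-0.35,0.05,0.0,0.0,0.0]]
# -> [502.7 254.9 264.4] n 2
[[1,0.0,-0.34,0.11,0.0,0.0,0.0],[1,0.0,-0.33,0.12,0.0,0.0,0.0]]
# -> [478.  256.9 250.8] n 2
[[1,0.0,-0.31,0.17,0.0,0.0,0.0],[1,0.0,-0.31,0.17,0.0,0.0,0.0]]
# -> [456.  258.7 233. ] n 2
[[1,0.0,-0.28,0.22,0.0,0.0,0.0],[1,0.0,-0.27,0.22,0.0,0.0,0.0]]
# -> [437.5 260.1 211.7] n 2
[[1,0.0,-0.23,0.27,0.0,0.0,0.0],[1,0.0,-0.24,0.27,0.0,0.0,0.0]]
# -> [423.  261.3 187.4] n 2
[[1,0.0,-0.18,0.3,0.0,0.0,0.0],[1,0.0,-0.18,0.3,0.0,0.0,0.0]]
# -> [413.  262.1 161. ] n 2
[[1,0.0,-0.13,0.33,0.0,0.0,0.0],[1,0.0,-0.12,0.33,0.0,0.0,0.0]]
```

```bash
python3 -m handwheel '[[1,0,-0.33,-0.13,0,0,0],[1,0,-0.32,-0.14,0,0,0],[1,0,-0.35,-0.07,0,0,0],[1,0,-0.35,-0.07,0,0,0],[1,0,-0.35,-0.01,0,0,0],[1,0,-0.35,-0.01,0,0,0],[1,0,-0.35,0.06,0,0,0]]' 15
python3 -m handwheel '[[1,0,-0.35,0.05,0,0,0],[1,0,-0.34,0.11,0,0,0],[1,0,-0.33,0.12,0,0,0],[1,0,-0.31,0.17,0,0,0],[1,0,-0.31,0.17,0,0,0],[1,0,0,0,0,0,0]]' 15
python3 - <<'E'
from h import *
from bench import camera
a=avg(1);cv2.imwrite("pics/s14.png",camera("scene")["img"])
hinge=np.array([412.9,261.5,173])+155*xp-44*zz;hinge=hinge+((a[:3]-hinge)@yp)*yp
e=a[:3]-hinge
f0=np.degrees(np.arctan2(e[2]+12,-(e@xp)))-np.degrees(np.arctan2(44,155));print("theta",f0,np.hypot(e[2]+12,e@xp))
g=[]
for th in np.linspace(f0,0,6)[1:]:
    f=np.radians(th)+np.arctan2(44,155);P=hinge-161.1*np.cos(f)*xp+161.1*np.sin(f)*zz-12*zz
    g.append((P,down(PA),2))
plan(g,hand=1)
E
```

```text
time: 28.8
position: [544.3, 251.7, 277.5]
tcp_rot: [2.304, 2.133, 0.009]
force: [2.4, 1.0, 5.2]
finger_gap: 11.4
time: 29.3
position: [475.2, 257.2, 249.8]
tcp_rot: [-2.301, -2.136, 0.002]
force: [-0.9, 2.2, -3.4]
finger_gap: 11.4
mean [ 4.75726e+02  2.57182e+02  2.50114e+02 -3.00000e-03  1.00000e-03
 -1.00000e+00] std [0. 0. 0.]
theta 39.49410142702356 161.82936111606855
# -> [458.9 258.5 235.7] n 2
[[1,0.0,-0.22,0.18,-0.1,0.0,0.1],[1,0.0,-0.21,0.19,-0.1,0.0,0.1]]
# -> [443.6 259.7 219.6] n 2
[[1,0.0,-0.19,0.2,0.0,0.0,0.0],[1,0.0,-0.2,0.2,0.0,0.0,0.0]]
# -> [430.8 260.8 201.5] n 2
[[1,0.0,-0.16,0.23,0.0,0.0,0.0],[1,0.0,-0.16,0.22,0.0,0.0,0.0]]
# -> [420.5 261.6 181.9] n 2
[[1,0.0,-0.13,0.25,0.0,0.0,0.0],[1,0.0,-0.13,0.24,0.0,0.0,0.0]]
# -> [413.  262.2 161. ] n 2
[[1,0.0,-0.09,0.26,0.0,0.0,0.0],[1,0.0,-0.09,0.27,0.0,0.0,0.0]]
```

View pics/s14.png

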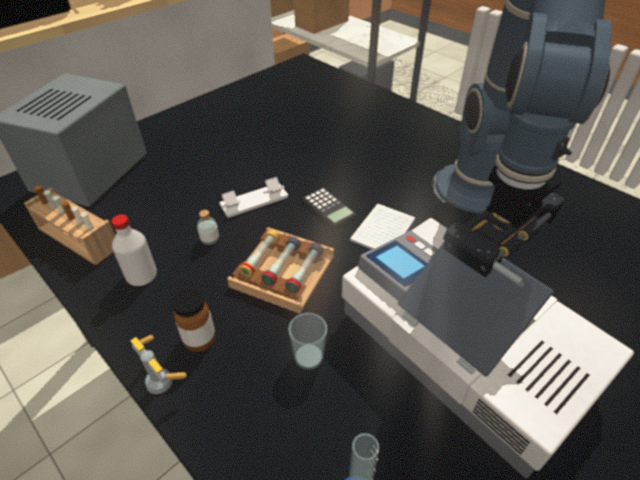

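```bash
python3 -m handwheel '[[1,0,-0.22,0.18,0,0,0],[1,0,-0.21,0.19,0,0,0],[1,0,-0.19,0.2,0,0,0],[1,0,-0.2,0.2,0,0,0],[1,0,-0.16,0.23,0,0,0],[1,0,-0.16,0.22,0,0,0]]' 15
python3 -m handwheel '[[1,0,-0.13,0.25,0,0,0],[1,0,-0.13,0.24,0,0,0],[1,0,-0.09,0.26,0,0,0],[1,0,-0.08,0.24,0,0,0],[1,0,0,0,0,0,0],[1,0,0,0,0,0,0]]' 15
python3 - <<'E'
from h import *
from bench import state
avg(2);print(state()["force"])
E
```

```text
time: 29.9
position: [432.2, 260.6, 202.4]
tcp_rot: [-2.304, -2.133, -0.001]
force: [-2.3, 1.4, 3.6]
finger_gap: 11.8
time: 30.4
position: [413.9, 262.0, 161.0]
tcp_rot: [-2.303, -2.134, 0.004]
force: [-4.5, 4.3, -1.3]
finger_gap: 11.4
mean [ 4.13906e+02  2.61979e+02  1.61106e+02 -3.00000e-03 -0.00000e+00
 -1.00000e+00] std [0.02 0.02 0.04]
[-3.83882167  4.33196133 -1.64103256]
```

```bash
python3 -m handwheel '[[1,0,0,0.04,0,0,0],[1,0,0,0.04,0,0,0],[1,0,0,0,0,0,0],[1,0,0,0,0,0,0]]' 15
python3 -m handwheel '[[0.3,0,0,0,0,0,0],[0.2,0,0,0,0,0,0],[0,0,0,0,0,0,0],[-0.1,0,0,0,0,0,0],[-0.1,0,0,0,0,0,0],[-0.1,0,0,0,0,0,0]]'
python3 -m handwheel '[[-0.1,0,0,-0.2,0,0,0],[-0.1,0,0,-0.6,0,0,0],[-0.1,0,0,-0.8,0,0,0],[-0.1,0,0,-0.8,0,0,0],[-0.1,0,0,-0.5,0,0,0],[-0.1,0,0,0,0,0,0],[-0.1,0,0,0,0,0,0]]'
python3 - <<'E'
from h import *
from bench import state,camera
np.set_printoptions(precision=2,suppress=True)
a=avg(2);c=camera("wrist");W=wcloud(c);cv2.imwrite("pics/w15.png",c["img"])
C=np.array([464.6,262.8,0]);d=W-C;X=d@xp;Y=d@yp;Z=W[...,2]
for x in range(-70,100,20):
    m=(X>=x)&(X<x+10)&(Y>20)&(Y<80)&(Z>120)&(Z<160);print(x,m.sum(),np.median(Z[m]) if m.any() else 0)
m=(abs(X+51)<10)&(abs(Y)<50)&(Z>165)&(Z<200);print("bar",np.median(X[m]),np.percentile(Z[m],97))
cv2.imwrite("pics/s15.png",camera("scene")["img"])
c=camera("top");cv2.imwrite("pics/t15.png",c["img"])
E
```

```text
time: 30.83
position: [413.1, 262.1, 158.1]
tcp_rot: [-2.302, -2.133, 0.006]
force: [-5.7, 2.9, 1.2]
finger_gap: 11.0
time: 31.33
position: [415.9, 261.0, 159.0]
tcp_rot: [2.306, 2.133, 0.001]
force: [0.3, -0.2, 0.2]
finger_gap: 43.1
time: 31.92
position: [416.1, 261.5, 276.5]
tcp_rot: [-2.305, -2.134, -0.005]
force: [0.2, -1.0, 0.1]
finger_gap: 47.8
mean [415.07 260.98 274.7   -0.    -0.    -1.  ] std [0.19 0.14 0.41]
-70 896 140.83752952909867
-50 742 140.89173056869265
-30 927 140.83406864605354
-10 900 140.769142585852
10 875 140.82900444650073
30 846 140.68424957691593
50 803 140.70190064208322
70 753 140.66076678229206
90 505 140.565793035191
bar -51.5251790120854 179.77892995949333
```

View pics/s15.png

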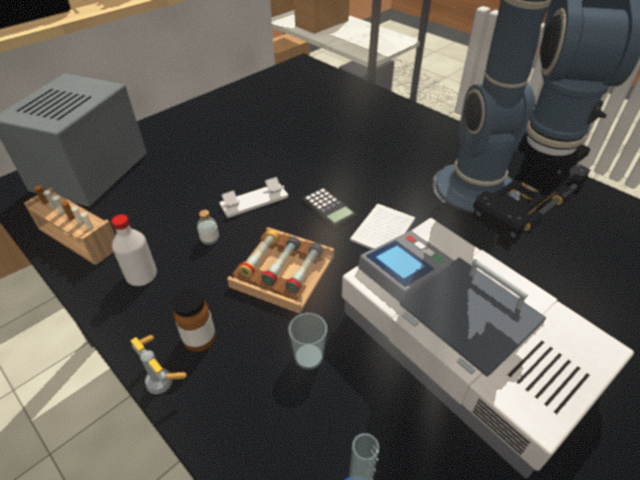

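View pics/t15.png

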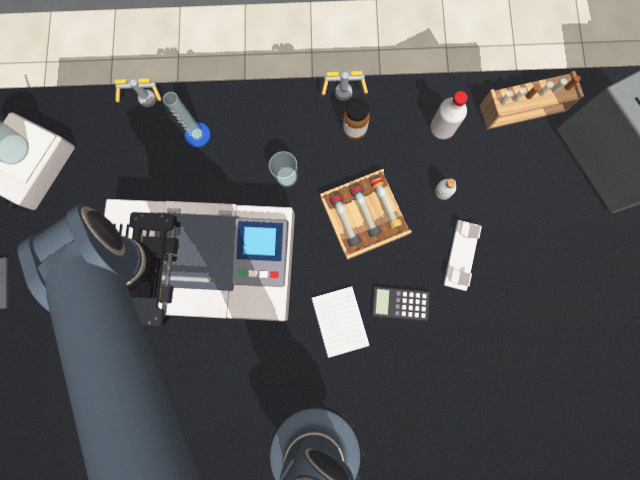

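The lid is flat, reading 140.6–140.9 mm all over. All three tubes are in the rack around (365,210), and nothing else has moved. The gripper is clear of everything, so I'm handing in.

```bash
python3 - <<'E'
from bench import finish_job
print(finish_job())
E
```

```text
the job is handed in; nothing more can be done
None
```

I handed the job in at about 32 s of the 72 s allowed. My checks showed nothing failing, but the hand-in gave no verdict.

- **Lid opened:** I swung it back by its handle to about 1.76 rad.
- **Brass-capped tube:** It lies in the rack's empty place, bulb the same way as the two reference tubes. After release it was about 1 mm off across and 2 mm off along, with the barrel top at 50 mm, level with the reference tubes.
- **Blue-capped tube:** It lies in the trough, bulb to the screen end. After release it was about 1 mm off across, with the barrel top at 110 mm, right for a seated tube. Measured just before I lowered it, it was within a few mm of centre along the trough. The closed lid now hides it, so I could not recheck it at the end.
- **Lid closed:** Its top measures 140.6–140.9 mm high all over, so it is flat and fully shut.
- **Rest of the bench:** The last scene and top pictures show the reference tubes, beaker, bottle and calculator where they started. I judged that by eye and did not measure it again. The gripper was about 95 mm above the handle and touching nothing.

The arm settles several mm off its target after fast moves. I let it settle and corrected each time before gripping or setting a tube down, and no check disagreed beyond about 2 mm.

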